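Close the tumbling barrel: seat the lid disk, then screw the ring down

ROBOT

A 7-joint arm with a two-finger parallel gripper is mounted at the origin on the work surface. World frame = base frame: x ahead of the robot, y to its left, z up, the work surface at z = 0. Lengths are in m, angles in rad, forces in N, time in s.
With the tool pointing down it reaches from about 0.425 to 0.925 m from the base axis. Payload 6.8 kg.
Tool frame: the origin (TCP) lies at the very end of the fingers, on their centre line; the grasp point (between the pads) lies 19 mm behind it; z points along the fingers, y is the direction in which the jaws open and shut (so a half turn about z gives the same grasp; the last joint's range is limited). The gripper opens to 85 mm and grips with 20 to 120 N. Pads are 22 mm wide; open, the fingers measure 114 mm over their backs; the gripper's body (76 mm by 85 mm) begins 54 mm behind the grasp point. The pads swing forward as they close: fully open they stand 13 mm farther back than shut.
Start: joints at [-1.401, 0.477, 0.022, 1.555, -0.011, 1.109, -0.083], TCP at [0.185, 0.649, 0.231] pointing down, gripper open.
Joint ranges: [-2.96, 2.96], [-0.34, 2.1], [-1.41, 1.46], [0.24, 2.44], [-1.37, 4.51], [0.17, 1.92], [-2.96, 2.96]. Speed limits (rad/s): [2.39, 2.39, 3.14, 3.14, 3.14, 3.14, 3.14].

INTERFACE

Orientations are given as a rotation vector (axis times angle).
In Python, from bench import monitor, viewer, job gives the robot as it stands. The module is installed in compiled form; this text tells all that it offers.
- The arm moves only by the tool drive_tool, never from a script. Its argument "commands" is a list of rows, each an object with "linear": the shift along the tool's x, y, z in m, a list of three; "dr": the turn, a rotation vector about the tool's x, y, z in degrees, a list of three; "jaw": the closure, from 0 (fully open) to 1 (shut). A call has 1 to 8 rows; each row shifts and turns the pose as measured when the row begins, along the tool's axes as they then stand; what a row does not reach is not made up. A row lasts 1/8 s, in which the tool goes at most 62.5 mm and 10.7 degrees, less where a joint would pass 70% of its speed; a pose out of reach is approached as far as the arm can. A call is refused whole if a number of a shift passes 0.0625 or a number of a turn 10.7, either way. A call with a gripper value outside its range is refused whole. The fingers move at their own pace and stop on an object; "force" is the grip in N (left out, the last holds). Time passes only in rows, so rows that do not move let the fingers close. It gives the time, the measured TCP pose, the force and the opening at its end, in the units of the state.
- monitor.get_obs(): the state, without advancing time (a new reading comes with each control period).
- viewer.grab_frame(name): name is "scene" or "top" or "wrist"; returns the picture (400x640x3 uint8, red, green, blue); there is no depth.
- viewer.calibration(name): a dict with "K" (3x3 intrinsics, pixels), "R" (3x3) and "t" (3): a world point X has camera coordinates R X + t. Camera axes: x right, y down, z forward; pixel columns grow to the right and rows downward; lengths in m; the calibration is good to about 2 mm. A picture is of the moment at which its call begins: read the wrist's pose just before it. calibration takes no time and is no camera call; for the wrist camera it gives the pose at the moment of the call.
- job.hand_in(): hands the job in, once; it reports no verdict.
The state is a dict: "clock": time; "joints": joint angles; "qvel": joint speeds; "tau": joint torques, N m; "tcp_pos": TCP position; "orientation": TCP orientation; "contact_force": force on the tool from outside, world axes, zero at the start; "moment": the same for the moment, N m; "grip_width": finger opening in m.
Only numpy, scipy, OpenCV 4.12 (cv2) and the standard library are available. Lean on these libraries where they do the work, as an engineer would, in place of code of your own. Each camera call takes 0.05 s, during which the arm holds its last target.

TASK

Close the tumbling barrel: set the loose lid disk flat into its mouth by the red knob and let go of it, then put the brass ring over it, feel for where the thread lets the ring drop in, and screw it clockwise until it is tight and the lid is pressed down on its seal. Feel your way and never force the barrel; leave the finished lid level with the robot clear of it, and leave the other things on the bench alone.

Things in the scene. Friction and masses are not known exactly. Their poses are not given: they have to be found in the camera images.
- barrel: upright blue tumbling barrel, fixed to the bench by a 112 mm foot; origin at the centre of its underside, z up. Body 84 mm across up to 62 mm high, then an aluminium neck 45 mm across (54 mm over its thread ribs) up to 100 mm. More than 80 N on it or its thread, also at the stop, damages it.
- barrel_mouth (a point): centre of the barrel's open mouth, level with the rim, 100 mm above the bench. The mouth is 40 mm wide; 4.5 mm below the rim lies the springy rubber seal that the disk rests on.
- seal (a joint): how far the rubber seal in the mouth is pressed down, in m: 0 free, 0.006 at most, about 0.003 when the ring is tight. It springs back at 2.5 N per mm, and the screwed ring must hold it down.
- barrel_thread (a point): point on the barrel's axis, 4 mm below the rim, level with the flat tops of three equal thread ribs outside the neck. Between them are three gaps of 42 degrees, every 120 degrees, that let the ring's lugs drop. Where the gaps lie about the axis is NOT in any reading and differs each time: turn the ring on the ribs until it drops. Tighten clockwise from above: tight 60 to 75 degrees from a gap's middle, hard stop at 84.
- disk_knob (a point): centre of the knob of the loose steel lid disk (60 g): 37 mm across, 8 mm thick, lower edge chamfered; on it a red knob 14 mm across, 22 mm tall. This point is 19 mm above the disk's underside, z along the knob. Seated on the free seal it is 14.5 mm above the rim; screwed tight about 11.5 mm.
- ring_center (a point): centre (half-way up) of the loose brass ring (90 g), z up its axis: 62 mm outside diameter, 24 mm tall, skirt 57.6 mm inside, open below; its top, 4 mm thick, has a 27 mm hole for the disk's knob. This point is 7 mm above the rim while the lugs rest on the ribs, 4.5 mm below it once dropped through the gaps onto the seated disk, and about 7.5 mm below it when tight.
- ring_lug (a point): middle of one of the ring's three inner lugs, 26.9 mm from its axis and 3 mm above its lower edge, under a dark dot on its top; the others are 120 degrees round. Each lug is 9 mm wide (20 degrees) and 4 mm high.
- board: fixed wooden board, 170 mm (x) by 230 mm (y), 20 mm thick, origin at the centre of its underside. The ring and the disk lie on it side by side along its y axis, about 110 mm apart, either one at the left; small things lie between them towards its two long sides.
- bezel: small open square brass setting, 24 mm wide, 18 mm high, on the board; leave alone; origin at its underside or middle
- bur: thin steel bur, 55 mm long, lying on the board; leave alone; origin at its underside or middle
- setting: round green-stoned setting, 40 mm across, 13 mm high, on the steel block; leave alone; origin at its underside or middle
- hammer: small hammer, 200 mm long, lying flat; leave alone; origin at its underside or middle
- tweezers: steel tweezers, 110 mm long, lying flat; leave alone; origin at its underside or middle
- tin: round amber jar with a metal cap, 56 mm across, 45 mm high; leave alone; origin at its underside or middle
- cup: white ceramic bowl, 66 mm across, 45 mm high; leave alone; origin at its underside or middle
There are look-alikes about, which are no part of the job. There is more than one size of the part that bears ring_center; the job needs the smallest.

How it is judged:
By the outcome, as a careful person would: the job done as asked, in the order asked, and still so for the second after the job is handed in, with the robot touching nothing.
It also fails if it takes over 72 s, if anything falls off the work surface, if the arm or the gripper's body presses on something with over 40 N, if the wrist force passes 120 N, or if a joint passes its speed limit or range.

## Working session

There is one attempt and no reset: what is moved stays moved. The work goes in short steps, Python scripts to look and compute and a tool call to move; the robot and the scene stay as the last step left them, time stands still between calls to the robot, and variables do not carry over. Pictures are saved under pics/ and viewed, and the job is handed in when it is done.

Besides the shell and the picture viewer there is one more tool, called after ">>>" as name(argument=value, ...), one argument or row to a line, values as JSON. drive_tool: Moves the arm, as the interface text tells. Its arguments: {"type":"object","properties":{"commands":{"type":"array"},"force":{"type":"number"}},"required":["commands"]}

```bash
mkdir -p pics
cat > h.py <<'E'
from bench import monitor, viewer, job
import numpy as np, cv2
from scipy.spatial.transform import Rotation as Ro
def snap(name,f):
    c=viewer.calibration(name); im=viewer.grab_frame(name)
    im=np.array(im); cv2.imwrite('pics/'+f+'.png',im[:,:,::-1]); np.savez('pics/'+f+'.npz',im=im,K=c['K'],R=c['R'],t=c['t']); return im,c
def ray(c,u,v,z):
    K,R,t=[np.array(c[k]) for k in 'KRt']
    d=R.T@np.linalg.solve(K,[u,v,1.]); o=-R.T@t
    return o+d*(z-o[2])/d[2]
def proj(c,X):
    K,R,t=[np.array(c[k]) for k in 'KRt']
    p=K@(R@np.array(X)+t); return p[:2]/p[2]
def ob():
    o=monitor.get_obs(); print({k:np.round(o[k],4).tolist() for k in o if k not in('qvel','tau')}); return o
E
python3 - <<'E'
from h import *
ob()
for n in('scene','top','wrist'):
    im,c=snap(n,n+'0'); print(n,np.round(c['R'],3).tolist(),np.round(-np.array(c['R']).T@c['t'],3),np.array(c['K'])[0])
E
```

```text
{'clock': 0.0, 'joints': [-1.4011, 0.4778, 0.0223, 1.5565, -0.0115, 1.1093, -0.0831], 'tcp_pos': [0.185, 0.6485, 0.2303], 'orientation': [-0.435, -3.1112, 0.0029], 'contact_force': [-0.2014, 0.1612, 0.0948], 'moment': [-0.0385, 0.0014, 0.0069], 'grip_width': 0.0853}
scene [[-0.87, 0.493, -0.002], [0.291, 0.512, -0.808], [-0.397, -0.704, -0.589]] [0.962 0.735 0.703] [391.68550702   0.         320.04947628]
top [[-0.009, -0.999, -0.037], [-0.988, 0.015, -0.156], [0.157, 0.035, -0.987]] [ 0.391 -0.005  1.159] [416.06196013   0.         321.95720621]
wrist [[0.273, 0.962, -0.002], [0.91, -0.257, 0.327], [0.314, -0.09, -0.945]] [0.103 0.673 0.372] [345.84491884   0.         316.63308608]
```

View pics/scene0.png

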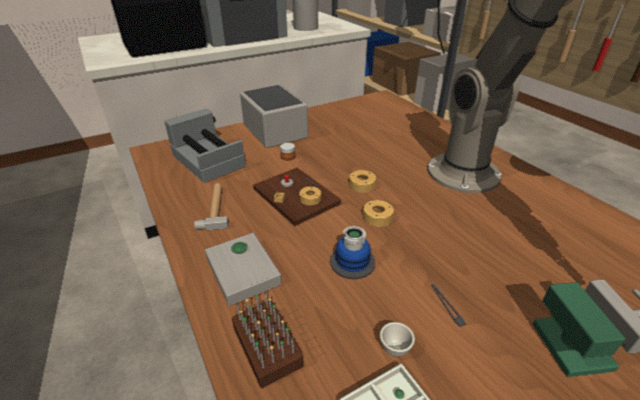

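View pics/top0.png

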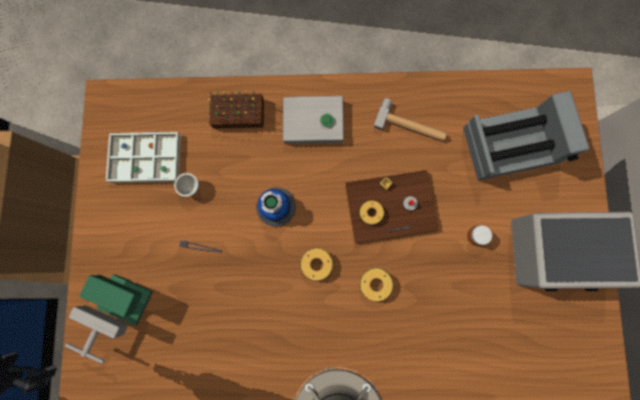

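View pics/wrist0.png

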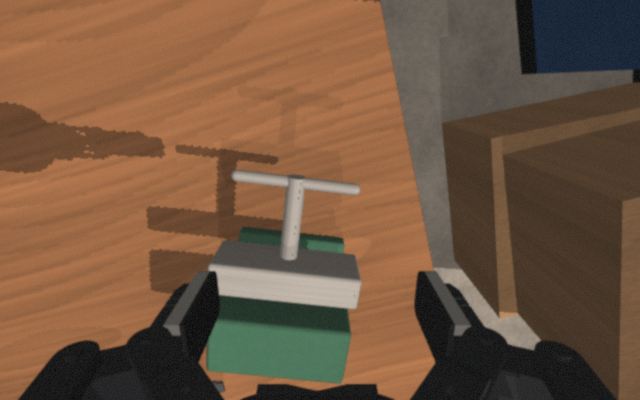

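The scene view shows the knob at (287,181), the board ring at (310,195) and the barrel mouth at (354,236). In the top view they're at (411,203), (372,212) and (271,202). Two larger look-alike rings lie off the board, at (317,265) and (376,285). Next I'll measure positions.

Run:
```python
from h import *
t=dict(np.load('pics/top0.npz')); s=dict(np.load('pics/scene0.npz'))
def blobs(d,lo,hi,roi):
    hsv=cv2.cvtColor(d['im'],cv2.COLOR_RGB2HSV)
    m=cv2.inRange(hsv,lo,hi); mm=np.zeros_like(m);x0,y0,x1,y1=roi; mm[y0:y1,x0:x1]=m[y0:y1,x0:x1]
    n,l,st,ce=cv2.connectedComponentsWithStats(mm)
    return [(st[i].tolist(),ce[i].round(1).tolist()) for i in range(1,n) if st[i][4]>8]
print('red',blobs(t,(170,90,60),(180,255,255),(395,185,430,220)),blobs(t,(0,140,60),(4,255,255),(395,185,430,220)))
print('redS',blobs(s,(170,90,60),(180,255,255),(270,165,300,195)),blobs(s,(0,140,60),(4,255,255),(270,165,300,195)))
print('ringT',blobs(t,(18,130,100),(32,255,255),(290,180,440,310)))
print('ringS',blobs(s,(18,130,100),(32,255,255),(265,160,400,230)))
for r,n in ((t,'t'),(s,'s')):
    im=r['im'][:,:,::-1]
    a=im[180:240,240:450] if n=='t' else im[160:280,250:400]
    cv2.imwrite('pics/z'+n+'.png',cv2.resize(a,None,fx=3.8 if n=='t' else 5,fy=3.8 if n=='t' else 5,interpolation=cv2.INTER_CUBIC))
```

```text
red [] [([409, 200, 5, 5, 17], [411.1, 202.2])]
redS [] [([284, 175, 5, 7, 26], [286.2, 177.5])]
ringT [([380, 180, 13, 10, 87], [385.6, 183.5]), ([359, 200, 25, 25, 433], [371.2, 212.1]), ([301, 248, 32, 33, 722], [316.5, 264.1]), ([360, 268, 34, 34, 755], [376.3, 284.4])]
ringS [([349, 170, 27, 22, 352], [362.0, 180.9]), ([299, 187, 22, 18, 250], [309.7, 195.2]), ([274, 193, 10, 9, 73], [278.6, 196.9]), ([363, 200, 31, 27, 480], [377.6, 213.0])]
```

View pics/zt.png

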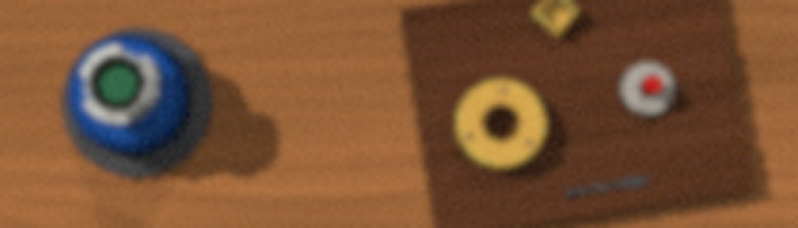

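View pics/zs.png

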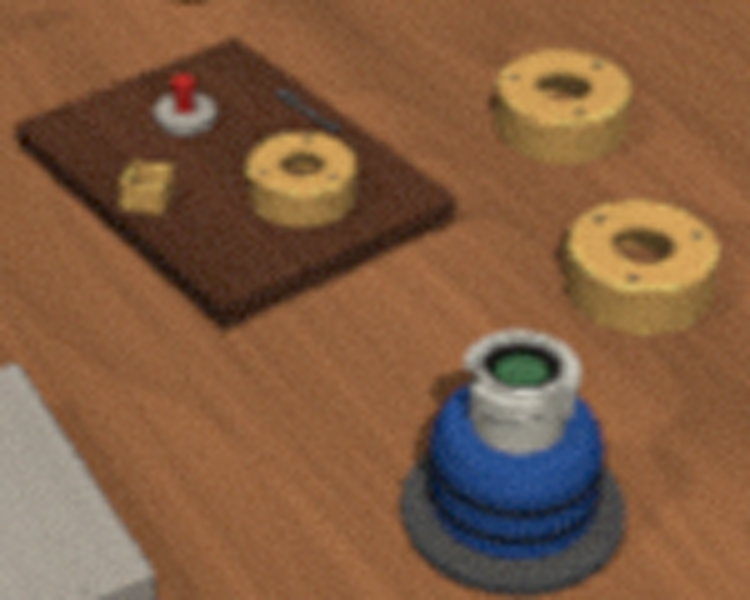

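Run:
```python
from h import *
t=dict(np.load('pics/top0.npz')); s=dict(np.load('pics/scene0.npz'))
print('knob',ray(t,411,202.2,.042),ray(s,286.2,177.5,.042))
print('ring',ray(t,371.2,212.1,.042),ray(s,309.7,193.2,.042))
print('mouth',ray(t,271.2,202.3,.0955),ray(s,354.2,234.2,.0955))
print('bezel',ray(t,385.6,183.5,.03))
print('board corners',[ray(t,*p,.02).round(3) for p in((347,183),(433,172),(441,232),(356,241))])
for n,p in (('big1',(316.5,264.1)),('big2',(376.3,284.4))): print(n,ray(t,*p,.024))
o=ob(); print(Ro.from_rotvec(o['orientation']).as_matrix().round(3))
c=viewer.calibration('wrist'); 
# camera pose in tool frame
T=Ro.from_rotvec(o['orientation']).as_matrix(); print(T.T@(-np.array(c['R']).T@c['t']-o['tcp_pos']), (np.array(c['R'])@T).round(3))
```

```text
knob [ 0.55348877 -0.20507764  0.042     ] [ 0.55244049 -0.20291214  0.042     ]
ring [ 0.52807833 -0.09750841  0.042     ] [ 0.52909113 -0.0929024   0.042     ]
mouth [0.55063475 0.16502282 0.0955    ] [0.55230157 0.17188243 0.0955    ]
bezel [ 0.60818318 -0.140104    0.03      ]
board corners [array([ 0.613, -0.034,  0.02 ]), array([ 0.64 , -0.273,  0.02 ]), array([ 0.474, -0.286,  0.02 ]), array([ 0.452, -0.056,  0.02 ])]
big1 [0.39103475 0.05188084 0.024     ]
big2 [ 0.3362001  -0.10722611  0.024     ]
{'clock': 0.15, 'joints': [-1.4011, 0.4776, 0.0223, 1.5562, -0.0115, 1.1093, -0.083], 'tcp_pos': [0.185, 0.6487, 0.2305], 'orientation': [-0.4348, -3.1112, 0.0022], 'contact_force': [-1.2259, -0.7227, -0.5847], 'moment': [0.0027, -0.0297, -0.0147], 'grip_width': 0.0854}
[[-0.962  0.274 -0.   ]
 [ 0.274  0.962 -0.001]
 [-0.    -0.001 -1.   ]]
[ 0.08516916  0.00064047 -0.14193249] [[ 0.002  1.    -0.   ]
 [-0.945  0.002 -0.326]
 [-0.326  0.001  0.945]]
```

>>> drive_tool(
  commands=[
    {"linear":[-0.048,-0.036,0],"dr":[0,0,0],"jaw":0.5},
    {"linear":[-0.048,-0.036,0],"dr":[0,0,0],"jaw":0.5},
    {"linear":[-0.048,-0.036,0],"dr":[0,0,0],"jaw":0.5},
    {"linear":[-0.048,-0.036,0],"dr":[0,0,0],"jaw":0.5},
    {"linear":[-0.048,-0.036,0],"dr":[0,0,0],"jaw":0.5},
    {"linear":[-0.048,-0.036,0],"dr":[0,0,0],"jaw":0.5},
    {"linear":[-0.048,-0.036,0],"dr":[0,0,0],"jaw":0.5},
    {"linear":[-0.048,-0.036,0],"dr":[0,0,0],"jaw":0.5},
  ],
  force=30,
)

```text
clock: 1.15
tcp_pos: [0.48, 0.2599, 0.2283]
orientation: [-0.417, -3.111, 0.002]
contact_force: [1.3, 0.3, -0.4]
grip_width: 0.0428
```

>>> drive_tool(
  commands=[
    {"linear":[-0.046,-0.034,0],"dr":[0,0,0],"jaw":0.5},
    {"linear":[-0.046,-0.034,0],"dr":[0,0,0],"jaw":0.5},
    {"linear":[0,0,0],"dr":[0,0,0],"jaw":0.5},
  ],
)

```text
clock: 1.52
tcp_pos: [0.555, 0.1607, 0.2281]
orientation: [-0.431, -3.111, 0.005]
contact_force: [-1.0, -0.6, -0.1]
grip_width: 0.0426
```

Run:
```python
from h import *
ob(); snap('wrist','w1')
```

```text
{'clock': 1.525, 'joints': [-0.5967, 0.3254, 0.258, 1.8097, -0.093, 1.0208, 0.9924], 'tcp_pos': [0.555, 0.1607, 0.2281], 'orientation': [-0.4314, -3.1109, 0.0051], 'contact_force': [-0.9512, -0.6337, -0.0712], 'moment': [0.0593, 0.0296, -0.0077], 'grip_width': 0.0426}
```

View pics/w1.png

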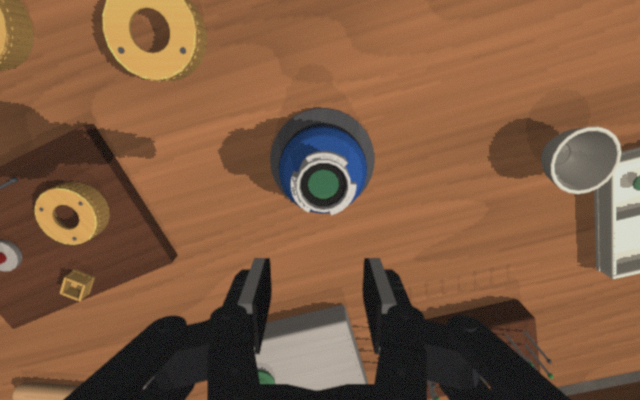

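Run:
```python
from h import *
d=dict(np.load('pics/w1.npz'));im=d['im'][:,:,::-1]
cv2.imwrite('pics/w1z.png',cv2.resize(im[130:230,260:390],None,fx=6,fy=6,interpolation=cv2.INTER_CUBIC))
hsv=cv2.cvtColor(d['im'],cv2.COLOR_RGB2HSV)
m=cv2.inRange(hsv,(50,80,30),(90,255,255)); m[:130]=0;m[230:]=0;m[:,:260]=0;m[:,390:]=0
ys,xs=np.nonzero(m);print(len(xs),xs.min(),xs.max(),ys.min(),ys.max())
c=cv2.findContours(m,0,1)[0];c=max(c,key=cv2.contourArea);print(cv2.fitEllipse(c))
print(ray(d,xs.mean(),ys.mean(),.0955), proj(d,[.551,.167,.1]))
```

```text
725 308 338 169 198
((323.0887451171875, 183.8684539794922), (28.67567253112793, 30.360340118408203), 89.63594818115234)
[0.55034874 0.16799576 0.0955    ] [322.2060067  186.45614022]
```

View pics/w1z.png

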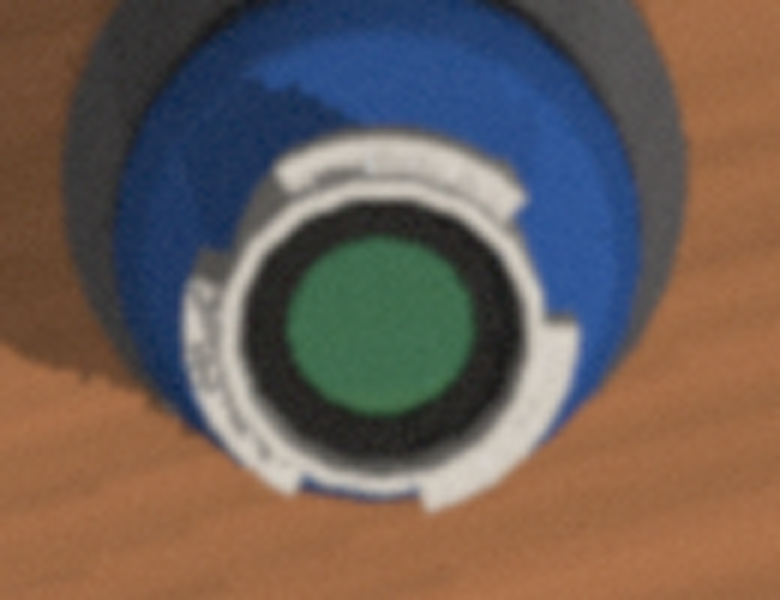

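The wrist zoom shows the three thread ribs and the gaps between them. In the crop, the gap edges run (525,205)-(575,322), (297,490)-(428,508) and (205,268)-(282,180). I'll work out the gap angles from these.

Run:
```python
from h import *
d=dict(np.load('pics/w1.npz'))
g=cv2.cvtColor(d['im'],cv2.COLOR_RGB2HSV)
# mouth edge: black/dark vs white rim
V=g[:,:,2]; m=((V<70)|((g[:,:,1]>80))).astype(np.uint8)*255
mm=np.zeros_like(m); cv2.circle(mm,(324,186),25,255,-1); m&=mm
n,l,st,ce=cv2.connectedComponentsWithStats(m); i=l[184,323]; c=max(cv2.findContours((l==i).astype(np.uint8),0,1)[0],key=cv2.contourArea)
print(cv2.fitEllipse(c)); 
P=np.array([ray(d,*p,.1) for p in c[:,0]]); (cx,cy),r=cv2.minEnclosingCircle(P[:,:2].astype(np.float32)); print(cx,cy,r)
C=ray(d,324.2,185.7,.1)[:2]; print(C)
C=np.array([cx,cy]) if abs(r-.02)<.002 else C
f=lambda a,b:ray(d,260+a/6,130+b/6,.096)[:2]-C
for a,b in (((525,205),(575,322)),((297,490),(428,508)),((205,268),(282,180))):
    A=[np.degrees(np.arctan2(*f(*q)[::-1])) for q in(a,b)]; print(np.round(A,1),np.mean(A),[np.linalg.norm(f(*q)).round(4) for q in (a,b)])
```

```text
((323.328125, 184.8562774658203), (42.134178161621094, 44.83257293701172), 90.12977600097656)
0.5502101182937622 0.1681087464094162 0.01866438053548336
[0.55081969 0.1687301 ]
[114.6  74.7] 94.62256137170863 [np.float64(0.0256), np.float64(0.0269)]
[-40.7  -1.1] -20.91159678620938 [np.float64(0.027), np.float64(0.0281)]
[-123.8 -162.3] -143.02241064252945 [np.float64(0.025), np.float64(0.0239)]
```

>>> drive_tool(
  commands=[
    {"linear":[-0.014,-0.05,0],"dr":[0,0,0],"jaw":0.5},
    {"linear":[-0.014,-0.05,0],"dr":[0,0,0],"jaw":0.5},
    {"linear":[-0.014,-0.05,0],"dr":[0,0,0],"jaw":0.5},
    {"linear":[-0.014,-0.05,0],"dr":[0,0,0],"jaw":0.5},
    {"linear":[-0.014,-0.05,0],"dr":[0,0,0],"jaw":0.5},
    {"linear":[-0.014,-0.05,0.03],"dr":[0,0,0],"jaw":0.5},
    {"linear":[-0.014,-0.05,0.04],"dr":[0,0,0],"jaw":0.5},
    {"linear":[0,0,0],"dr":[0,0,0],"jaw":0.5},
  ],
)

```text
clock: 2.58
tcp_pos: [0.5567, -0.1908, 0.1556]
orientation: [-0.386, -3.114, -0.008]
contact_force: [0.5, 0.6, -0.2]
grip_width: 0.0428
```

Run:
```python
from h import *
ob(); im,c=snap('wrist','w2')
hsv=cv2.cvtColor(im,cv2.COLOR_RGB2HSV)
m=cv2.inRange(hsv,(0,150,60),(5,255,255))|cv2.inRange(hsv,(172,150,60),(180,255,255))
n,l,st,ce=cv2.connectedComponentsWithStats(m)
for i in range(1,n):
    if st[i][4]>20: print(st[i],ce[i],ray(c,*ce[i],.045))
```

```text
{'clock': 2.575, 'joints': [-0.0532, 0.4379, 0.365, 1.8558, -0.202, 0.8881, 1.7334], 'tcp_pos': [0.5567, -0.1908, 0.1556], 'orientation': [-0.3859, -3.114, -0.0079], 'contact_force': [0.5018, 0.6204, -0.1691], 'moment': [0.0249, 0.037, 0.0242], 'grip_width': 0.0428}
[289 187  17  22 304] [297.25986842 197.82565789] [ 0.55139343 -0.20348416  0.045     ]
```

View pics/w2.png

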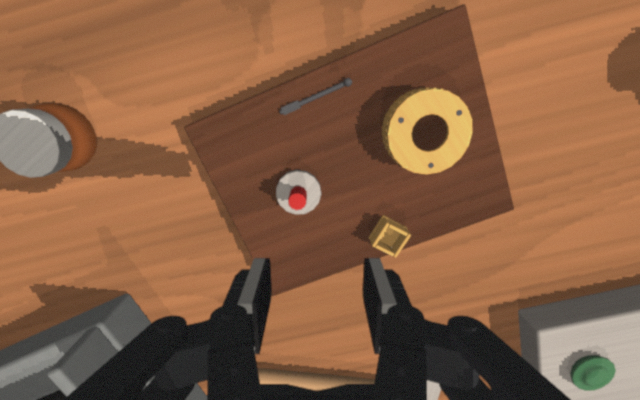

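```bash
cat >> h.py <<'E'
def tool_delta(target, o=None, yaw=None):
    """prints tool-frame shift to world target, and the turn to be vertical with yaw(deg, of tool x)"""
    o=o or monitor.get_obs(); T=Ro.from_rotvec(o['orientation']).as_matrix()
    y=np.degrees(np.arctan2(T[1,0],T[0,0])); yt=y if yaw is None else yaw
    a=np.radians(yt); D=np.array([[np.cos(a),np.sin(a),0],[np.sin(a),-np.cos(a),0],[0,0,-1]])
    print('yaw',y.round(2),'shift',(T.T@(np.array(target)-o['tcp_pos'])).round(4),'turn',np.degrees(Ro.from_matrix(T.T@D).as_rotvec()).round(2),'q7',round(o['joints'][6],2),'F',np.round(o['contact_force'],1))
E
python3 - <<'E'
from h import *
d=dict(np.load('pics/w2.npz')); im=d['im']; hsv=cv2.cvtColor(im,cv2.COLOR_RGB2HSV)
sub=((hsv[:,:,1]<60)&(hsv[:,:,2]>110)|((hsv[:,:,1]>150)&((hsv[:,:,0]<5)|(hsv[:,:,0]>172)))).astype(np.uint8)
z=np.zeros_like(sub); cv2.circle(z,(299,193),32,1,-1); sub&=z
c=max(cv2.findContours(sub,0,1)[0],key=cv2.contourArea); e=cv2.fitEllipse(c);print(e,ray(d,*e[0],.027))
ys,xs=np.nonzero(cv2.inRange(hsv,(18,130,110),(32,255,255))[60:190,370:490]);
m=cv2.inRange(hsv,(15,120,60),(35,255,255)); z=np.zeros_like(m); cv2.circle(z,(429,131),60,255,-1); m&=z
c=max(cv2.findContours(m,0,1)[0],key=cv2.contourArea); e=cv2.fitEllipse(c);print('ring',e,ray(d,*e[0],.044))
print([ray(d,*p,.044).round(4) for p in((401,120),(459,113),(431,166),(430,131))])
tool_delta([.5515,-.204,.030],yaw=164)
cv2.imwrite('pics/w2z.png',cv2.resize(im[60:240,260:490,::-1],None,fx=3.4,fy=3.3))
E
```

```text
((298.1950378417969, 192.14077758789062), (42.69962692260742, 43.98357391357422), 88.26953887939453) [ 0.55230927 -0.20384011  0.027     ]
ring ((427.1884460449219, 130.00839233398438), (85.91400146484375, 91.3841552734375), 66.75204467773438) [ 0.52472944 -0.09886401  0.044     ]
[array([ 0.5131, -0.1161,  0.044 ]), array([ 0.5183, -0.0751,  0.044 ]), array([ 0.5519, -0.0999,  0.044 ]), array([ 0.5259, -0.097 ,  0.044 ])]
yaw 166.07 shift [ 0.0026 -0.0179  0.1268] turn [ 0.37 -0.13  2.07] q7 1.73 F [1.2 1.2 0.5]
```

View pics/w2z.png

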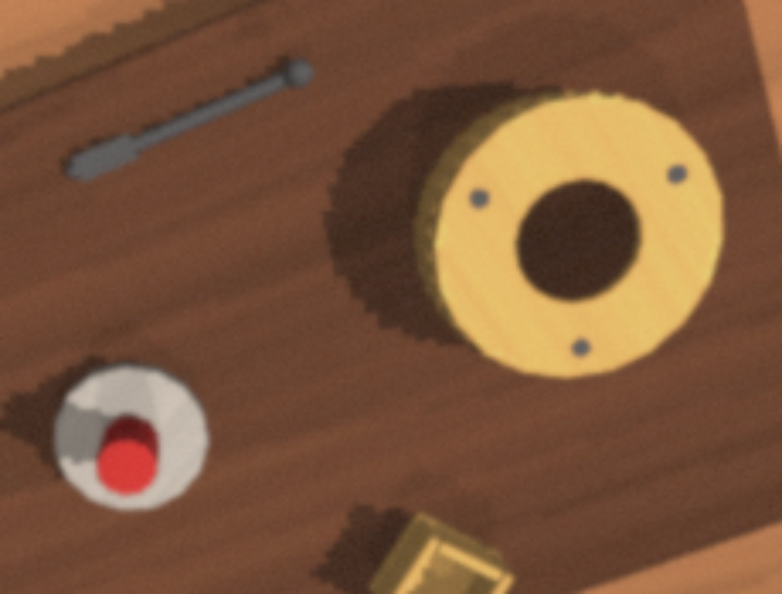

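>>> drive_tool(
  commands=[
    {"linear":[0.002,-0.018,0.01],"dr":[0.4,-0.1,2],"jaw":0.5},
    {"linear":[0,0,0.04],"dr":[0,0,0],"jaw":0.5},
    {"linear":[0,0,0.02],"dr":[0,0,0],"jaw":0.5},
    {"linear":[0,0,0],"dr":[0,0,0],"jaw":0.5},
  ],
)

```text
clock: 3.12
tcp_pos: [0.5546, -0.1999, 0.0868]
orientation: [0.427, 3.108, 0.002]
contact_force: [-0.8, 0.2, 0.8]
grip_width: 0.043
```

Run:
```python
from h import *
im,c=snap('wrist','w3');tool_delta([.552,-.204,.030],yaw=164)
hsv=cv2.cvtColor(im,cv2.COLOR_RGB2HSV)
m=cv2.inRange(hsv,(0,150,60),(5,255,255))|cv2.inRange(hsv,(172,150,60),(180,255,255))
n,l,st,ce=cv2.connectedComponentsWithStats(m)
for i in range(1,n):
    if st[i][4]>20: print(st[i],ce[i],ray(c,*ce[i],.045))
cv2.imwrite('pics/w3z.png',im[100:,150:500,::-1])
```

```text
yaw 164.36 shift [ 0.0023 -0.0049  0.0576] turn [0.12 0.3  0.36] q7 1.76 F [-0.8 -0.2 -0.3]
[297 217  22  33 591] [307.56514382 232.82233503] [ 0.5506726 -0.2033627  0.045    ]
```

View pics/w3z.png

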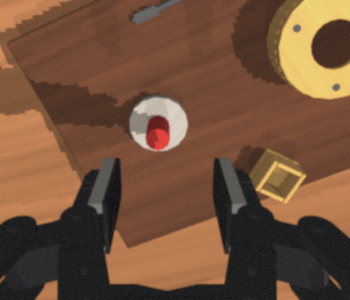

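>>> drive_tool(
  commands=[
    {"linear":[0.003,-0.004,0.02],"dr":[0.1,0.3,0.3],"jaw":0.5},
    {"linear":[0,0,0.02],"dr":[0,0,0],"jaw":0.5},
    {"linear":[0,0,0.012],"dr":[0,0,0],"jaw":0.5},
    {"linear":[0,0,0],"dr":[0,0,0],"jaw":0.5},
  ],
)

```text
clock: 3.68
tcp_pos: [0.5528, -0.2029, 0.0353]
orientation: [0.434, 3.107, 0.0]
contact_force: [-0.8, -0.3, -0.1]
grip_width: 0.0428
```

Run:
```python
from h import *
tool_delta([.5515,-.2035,.030],yaw=164)
```

```text
yaw 164.08 shift [ 0.0011 -0.001   0.0053] turn [0.03 0.23 0.08] q7 1.79 F [-0.8 -0.3 -0.1]
```

>>> drive_tool(
  commands=[
    {"linear":[0.001,-0.001,0.005],"dr":[0,0.2,0],"jaw":0.5},
    {"linear":[0,0,0],"dr":[0,0,0],"jaw":0.8},
    {"linear":[0,0,0],"dr":[0,0,0],"jaw":1},
    {"linear":[0,0,0],"dr":[0,0,0],"jaw":1},
    {"linear":[0,0,0],"dr":[0,0,0],"jaw":1},
  ],
  force=40,
)

```text
clock: 4.3
tcp_pos: [0.5527, -0.2041, 0.0317]
orientation: [0.435, 3.108, 0.0]
contact_force: [0.4, 0.6, -0.6]
grip_width: 0.0121
```

>>> drive_tool(
  commands=[
    {"linear":[0,0,-0.03],"dr":[0,0,0],"jaw":1},
    {"linear":[0,0,-0.055],"dr":[0,0,0],"jaw":1},
    {"linear":[0.012,0.045,-0.045],"dr":[0,0,0],"jaw":1},
    {"linear":[0.014,0.05,0],"dr":[0,0,0],"jaw":1},
    {"linear":[0.014,0.05,0],"dr":[0,0,0],"jaw":1},
    {"linear":[0.014,0.05,0],"dr":[0,0,0],"jaw":1},
    {"linear":[0.014,0.05,0],"dr":[0,0,0],"jaw":1},
    {"linear":[0.014,0.05,0],"dr":[0,0,0],"jaw":1},
  ],
)

```text
clock: 5.3
tcp_pos: [0.5562, 0.1037, 0.1657]
orientation: [0.452, 3.102, 0.001]
contact_force: [1.2, -0.0, 0.7]
grip_width: 0.0118
```

Run:
```python
from h import *
im,c=snap('wrist','w4');ob();tool_delta([.5507,.1684,.15],yaw=164)
```

```text
{'clock': 5.35, 'joints': [-0.5618, 0.3804, 0.3174, 1.9049, -0.1552, 0.8718, 1.1252], 'tcp_pos': [0.5558, 0.1136, 0.1654], 'orientation': [0.4364, 3.1049, 0.0084], 'contact_force': [0.297, 7.4463, 0.3917], 'moment': [0.4991, 0.0116, 0.0255], 'grip_width': 0.0126}
yaw 164.0 shift [0.0201 0.0512 0.0156] turn [ 0.35  0.31 -0.  ] q7 1.13 F [0.3 7.4 0.4]
```

View pics/w4.png

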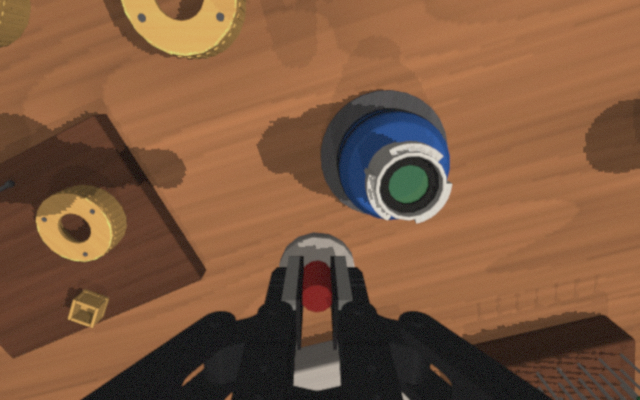

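Run:
```python
from h import *
from scipy.optimize import least_squares
d=dict(np.load('pics/w4.npz'));im=d['im']
cv2.imwrite('pics/w4z.png',cv2.resize(im[120:240,340:480,::-1],None,fx=5,fy=5,interpolation=cv2.INTER_CUBIC))
cv2.imwrite('pics/w4y.png',cv2.resize(im[215:345,250:385,::-1],None,fx=4,fy=4,interpolation=cv2.INTER_CUBIC))
# predicted disk top circle if centred
o={'p':[.5558,.1136,.1654]}
for z,r in((.1654-.0117,.0185),(.1654-.0037,.0185)):
    print([proj(d,[.5558+r*np.cos(a),.1136+r*np.sin(a),z]).round(1).tolist() for a in np.radians([164,254,74])])
g=cv2.cvtColor(im,cv2.COLOR_RGB2HSV)
m=((g[:,:,2]<90)|(g[:,:,1]>80)).astype(np.uint8); z=np.zeros_like(m); cv2.circle(z,(410,184),33,1,-1); m&=z
n,l,st,ce=cv2.connectedComponentsWithStats(m); i=l[183,410]; c=max(cv2.findContours((l==i).astype(np.uint8),0,1)[0],key=cv2.contourArea)
e=cv2.fitEllipse(c);print(st[i],e,ray(d,*e[0],.1),ray(d,*e[0],.097))
```

```text
[[334.1, 222.7], [296.6, 257.3], [370.9, 256.7]]
[[335.0, 229.4], [295.7, 265.4], [373.4, 264.8]]
[ 380  157   62   58 2715] ((410.3038635253906, 185.10877990722656), (54.076416015625, 62.12005615234375), 59.98727798461914) [0.54959266 0.16758786 0.1       ] [0.55069279 0.16815108 0.097     ]
```

View pics/w4z.png

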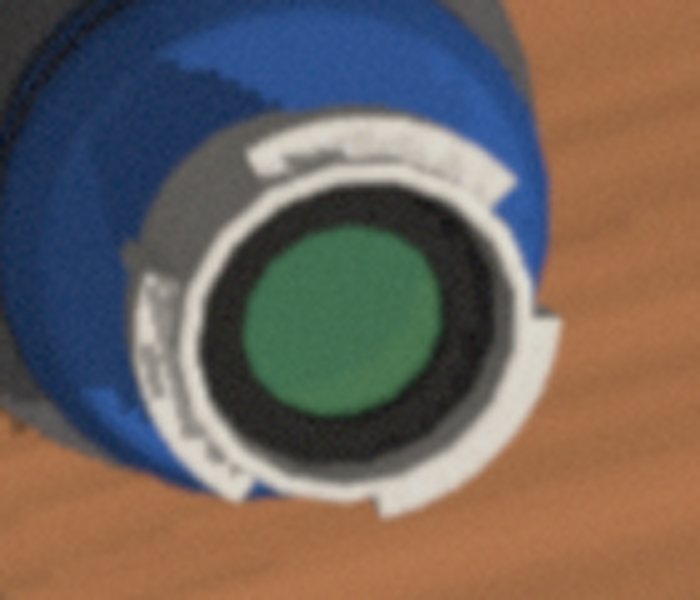

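View pics/w4y.png

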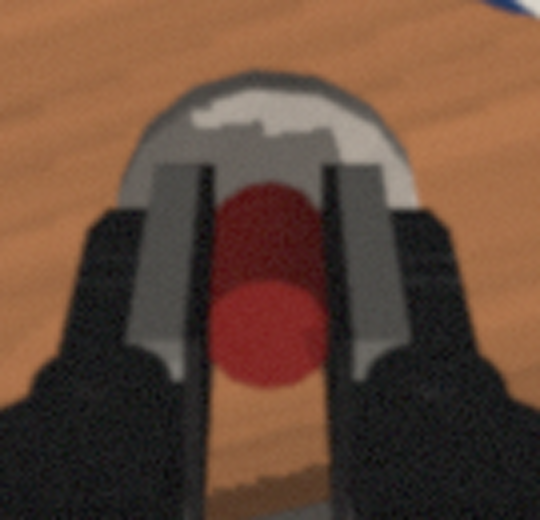

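Run:
```python
from h import *
d=dict(np.load('pics/w4.npz'))
print(ray(d,411.4,186.2,.1))
# outer rim edge of neck 45mm: bbox zoom x 182..533,y 162..500
print(ray(d,340+357.5/5,120+331/5,.1))
R=Ro.from_rotvec([.452,3.102,.001]).as_matrix(); p=np.array([.5562,.1037,.1657])
for zz in (-.0037,-.0117):   # heights rel TCP -> tool z positive down
    for dx in(-.0185,-.0165): print(zz,dx,proj(d,p+R@[dx,0,-zz]).round(1))
print(proj(d,p), [proj(d,p+R@[dx,0,-.0183]).round(1) for dx in(-.007,0,.007)])
tool_delta([.5505,.1683,.15],yaw=164)
```

```text
[0.5504869 0.168105  0.1      ]
[0.55050464 0.16816494 0.1       ]
-0.0037 -0.0185 [314.9 304.1]
-0.0037 -0.0165 [314.9 300.7]
-0.0117 -0.0185 [315.  294.8]
-0.0117 -0.0165 [315.  291.5]
[314.86378245 275.39303044] [array([314.6, 312.5]), array([314.6, 298.4]), array([314.7, 283.9])]
yaw 164.0 shift [0.0202 0.051  0.0156] turn [ 0.35  0.31 -0.  ] q7 1.13 F [0.3 7.4 0.4]
```

>>> drive_tool(
  commands=[
    {"linear":[0.02,0.05,0.01],"dr":[0.3,0.3,0],"jaw":1},
    {"linear":[0,0,0.01],"dr":[0,0,0],"jaw":1},
    {"linear":[0,0,0.01],"dr":[0,0,0],"jaw":1},
    {"linear":[0,0,0],"dr":[0,0,0],"jaw":1},
  ],
)

```text
clock: 5.85
tcp_pos: [0.5503, 0.1663, 0.1352]
orientation: [0.432, 3.111, 0.002]
contact_force: [-0.2, -0.4, -0.9]
grip_width: 0.0124
```

Run:
```python
from h import *
tool_delta([.5503,.1674,.1175],yaw=164)
im,c=snap('wrist','w5'); snap('scene','s5')
s=viewer.calibration('scene')
cv2.imwrite('pics/w5z.png',cv2.resize(im[180:350,230:400,::-1],None,fx=3.5,fy=3.5,interpolation=cv2.INTER_CUBIC))
q=np.load('pics/s5.npz')['im'];cv2.imwrite('pics/s5z.png',cv2.resize(q[180:290,290:420,::-1],None,fx=5,fy=5,interpolation=cv2.INTER_CUBIC))
```

```text
yaw 164.2 shift [0.0003 0.001  0.0177] turn [0.07 0.02 0.2 ] q7 1.05 F [-0.2 -0.4 -0.9]
```

View pics/w5z.png

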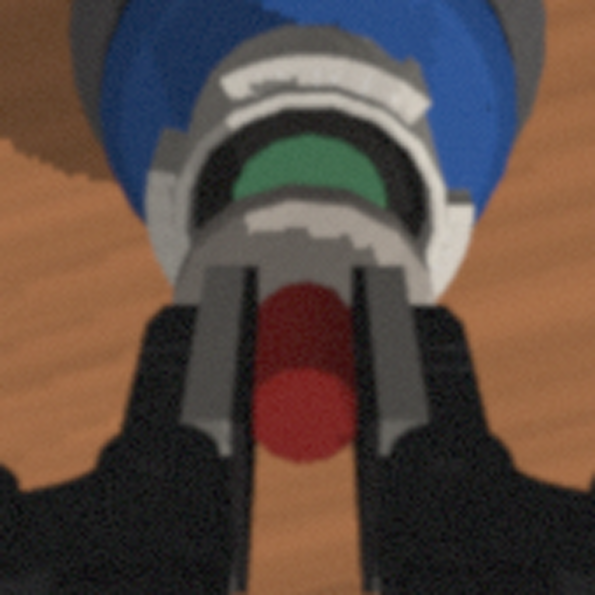

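View pics/s5z.png

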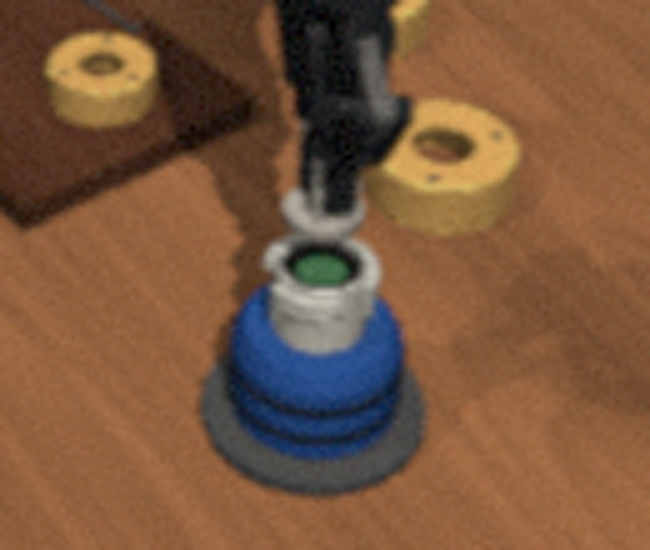

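>>> drive_tool(
  commands=[
    {"linear":[0,0.001,0.01],"dr":[0,0,0.2],"jaw":1},
    {"linear":[0,0,0.008],"dr":[0,0,0],"jaw":1},
    {"linear":[0,0,0],"dr":[0,0,0],"jaw":1},
  ],
)

```text
clock: 6.32
tcp_pos: [0.5521, 0.1653, 0.1175]
orientation: [0.443, 3.107, 0.003]
contact_force: [-0.1, -0.1, -0.6]
grip_width: 0.012
```

Run:
```python
from h import *
tool_delta([.5503,.1674,.1075],yaw=164)
im,c=snap('wrist','w6')
cv2.imwrite('pics/w6z.png',cv2.resize(im[200:350,230:400,::-1],None,fx=4.5,fy=4,interpolation=cv2.INTER_CUBIC))
```

```text
yaw 163.76 shift [0.0023 0.0015 0.01  ] turn [ 0.13  0.15 -0.23] q7 1.05 F [-0.1 -0.1 -0.6]
```

View pics/w6z.png

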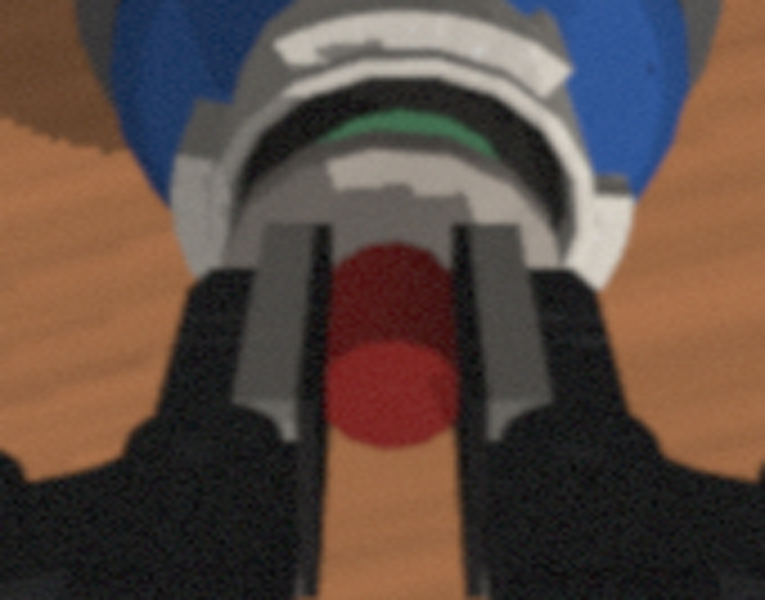

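>>> drive_tool(
  commands=[
    {"linear":[0.0023,0.0015,0],"dr":[0.1,0.15,-0.2],"jaw":1},
    {"linear":[0,0,0],"dr":[0,0,0],"jaw":1},
  ],
)

```text
clock: 6.62
tcp_pos: [0.5506, 0.1678, 0.1181]
orientation: [0.438, 3.11, 0.002]
contact_force: [-0.3, -0.2, -0.8]
grip_width: 0.012
```

Run:
```python
from h import *
tool_delta([.5503,.1674,.1075],yaw=164)
```

```text
yaw 163.98 shift [ 0.0002 -0.0005  0.0106] turn [ 0.07  0.04 -0.02] q7 1.05 F [-0.3 -0.2 -0.8]
```

>>> drive_tool(
  commands=[
    {"linear":[0.0004,0,0.004],"dr":[0,0,0],"jaw":1},
    {"linear":[0.0004,0,0.003],"dr":[0,0,0],"jaw":1},
    {"linear":[0,0,0],"dr":[0,0,0],"jaw":1},
  ],
)

```text
clock: 7.0
tcp_pos: [0.5498, 0.1682, 0.1108]
orientation: [0.437, 3.11, 0.002]
contact_force: [-0.4, 0.3, -1.2]
grip_width: 0.0121
```

Run:
```python
from h import *
tool_delta([.5503,.1674,.1075],yaw=164)
```

```text
yaw 164.01 shift [-0.0007 -0.0007  0.0033] turn [0.08 0.05 0.01] q7 1.05 F [-0.4  0.3 -1.2]
```

>>> drive_tool(
  commands=[
    {"linear":[-0.0005,-0.0005,0.002],"dr":[0,0,0],"jaw":1},
    {"linear":[0,0,0.001],"dr":[0,0,0],"jaw":1},
    {"linear":[0,0,0],"dr":[0,0,0],"jaw":1},
  ],
)

```text
clock: 7.38
tcp_pos: [0.5503, 0.1675, 0.1076]
orientation: [0.437, 3.11, 0.002]
contact_force: [-0.3, 0.3, -0.4]
grip_width: 0.0121
```

Run:
```python
from h import *
tool_delta([.5503,.1674,.1072],yaw=164)
```

```text
yaw 163.99 shift [-0.0001 -0.      0.0004] turn [ 0.08  0.06 -0.01] q7 1.05 F [-0.3  0.3 -0.4]
```

Disk is about 4 mm inside the mouth with no side force. Down a bit more until it touches.

>>> drive_tool(
  commands=[
    {"linear":[0,0,0.0012],"dr":[0,0,0],"jaw":1},
    {"linear":[0,0,0],"dr":[0,0,0],"jaw":1},
  ],
)

```text
clock: 7.62
tcp_pos: [0.5504, 0.1675, 0.1065]
orientation: [0.437, 3.11, 0.002]
contact_force: [-0.1, -0.5, 0.2]
grip_width: 0.012
```

>>> drive_tool(
  commands=[
    {"linear":[0,0,0.001],"dr":[0,0,0],"jaw":1},
    {"linear":[0,0,0],"dr":[0,0,0],"jaw":1},
  ],
)

```text
clock: 7.88
tcp_pos: [0.5505, 0.1675, 0.1057]
orientation: [0.437, 3.109, 0.002]
contact_force: [-0.3, 0.2, 1.4]
grip_width: 0.0121
```

>>> drive_tool(
  commands=[
    {"linear":[0,0,0],"dr":[0,0,0],"jaw":0.8},
    {"linear":[0,0,0],"dr":[0,0,0],"jaw":0.6},
    {"linear":[0,0,-0.02],"dr":[0,0,0],"jaw":0.5},
    {"linear":[0,0,-0.05],"dr":[0,0,0],"jaw":0.3},
    {"linear":[0,0,-0.03],"dr":[0,0,0],"jaw":0},
    {"linear":[0,0,0],"dr":[0,0,0],"jaw":0},
  ],
)

```text
clock: 8.62
tcp_pos: [0.55, 0.1673, 0.2077]
orientation: [0.437, 3.111, 0.001]
contact_force: [0.0, 0.0, -0.1]
grip_width: 0.0851
```

Run:
```python
from h import *
tool_delta([.527,-.0965,.2],yaw=164)
im,c=snap('wrist','w7')
cv2.imwrite('pics/w7z.png',cv2.resize(im[130:260,240:410,::-1],None,fx=4.6,fy=4.6,interpolation=cv2.INTER_CUBIC))
```

```text
yaw 163.99 shift [-0.0506 -0.26    0.0075] turn [ 0.04  0.02 -0.01] q7 1.01 F [ 0.   0.  -0.1]
```

View pics/w7z.png

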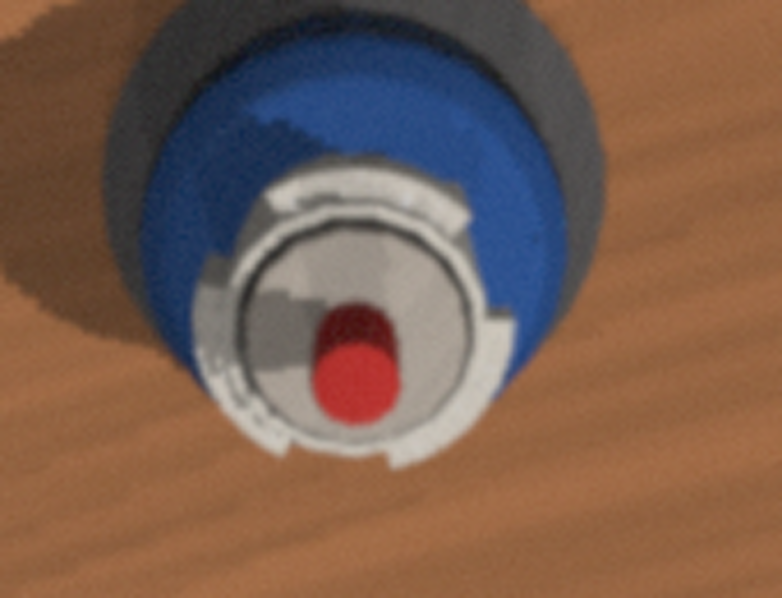

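>>> drive_tool(
  commands=[
    {"linear":[-0.01,-0.052,0],"dr":[0,0,0],"jaw":0},
    {"linear":[-0.01,-0.052,0],"dr":[0,0,0],"jaw":0},
    {"linear":[-0.01,-0.052,0],"dr":[0,0,0],"jaw":0},
    {"linear":[-0.01,-0.052,0.03],"dr":[0,0,0],"jaw":0},
    {"linear":[-0.01,-0.052,0.03],"dr":[0,0,0],"jaw":0},
    {"linear":[0,0,0],"dr":[0,0,0],"jaw":0},
    {"linear":[0,0,0],"dr":[0,0,0],"jaw":0},
  ],
)

```text
clock: 9.55
tcp_pos: [0.5203, -0.1024, 0.1364]
orientation: [-0.43, -3.099, 0.006]
contact_force: [-0.5, 0.8, 0.5]
grip_width: 0.0856
```

Run:
```python
from h import *
tool_delta([.527,-.0965,.06],yaw=164)
im,c=snap('wrist','w8'); d=dict(np.load('pics/w8.npz'))
hsv=cv2.cvtColor(im,cv2.COLOR_RGB2HSV)
# dark hole and dots on ring top
m=cv2.inRange(hsv,(15,120,60),(35,255,255)); u,v=proj(c,[.527,-.097,.044]); print(u,v)
x0,y0=int(u)-75,max(0,int(v)-75)
cv2.imwrite('pics/w8z.png',cv2.resize(im[y0:y0+150,x0:x0+150,::-1],None,fx=4,fy=4,interpolation=cv2.INTER_CUBIC)); print(x0,y0)
```

```text
yaw 164.2 shift [-0.0057  0.0079  0.0763] turn [-0.32 -0.68  0.2 ] q7 1.56 F [-0.5  0.8  0.5]
325.91740096990287 215.7095484325014
250 140
```

View pics/w8z.png

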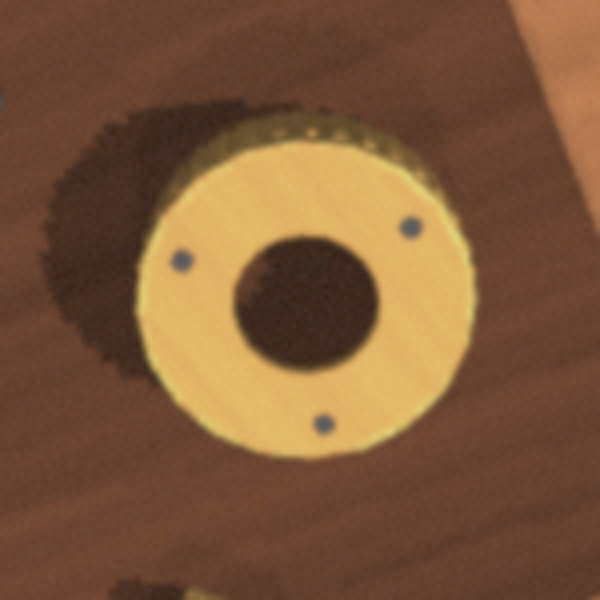

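Run:
```python
from h import *
d=dict(np.load('pics/w8.npz'))
C=ray(d,326.6,214.75,.044); print(C)
P=[ray(d,250+a/4,140+b/4,.044)-C for a,b in((182,261),(411,228),(324,424))]
print([(np.degrees(np.arctan2(p[1],p[0])).round(1),np.linalg.norm(p).round(4)) for p in P])
for e in((138,300),(475,300),(306,140),(306,458)): print(np.linalg.norm(ray(d,250+e[0]/4,140+e[1]/4,.044)-C).round(4))
tool_delta(list(C[:2])+[.018],yaw=164)
```

```text
[ 0.52641576 -0.09632792  0.044     ]
[(np.float64(-123.6), np.float64(0.0236)), (np.float64(110.5), np.float64(0.0229)), (np.float64(-7.7), np.float64(0.0252))]
0.0306
0.0306
0.0296
0.032
yaw 164.21 shift [-0.0058  0.0084  0.1184] turn [-0.34 -0.68  0.21] q7 1.56 F [-0.  -0.8 -1.3]
```

>>> drive_tool(
  commands=[
    {"linear":[-0.006,0.0075,0.02],"dr":[-0.3,-0.7,0.2],"jaw":0},
    {"linear":[0,0,0.025],"dr":[0,0,0],"jaw":0},
    {"linear":[0,0,0.02],"dr":[0,0,0],"jaw":0},
    {"linear":[0,0,0],"dr":[0,0,0],"jaw":0},
  ],
)

```text
clock: 10.1
tcp_pos: [0.5304, -0.0902, 0.0708]
orientation: [0.421, 3.11, 0.003]
contact_force: [0.3, -0.0, 0.2]
grip_width: 0.0857
```

Run:
```python
from h import *
tool_delta([.5265,-.097,.018],yaw=164)
im,c=snap('wrist','w9')
```

```text
yaw 164.58 shift [ 0.0021 -0.0077  0.0527] turn [0.15 0.18 0.58] q7 1.6 F [ 0.3 -0.   0.2]
```

View pics/w9.png

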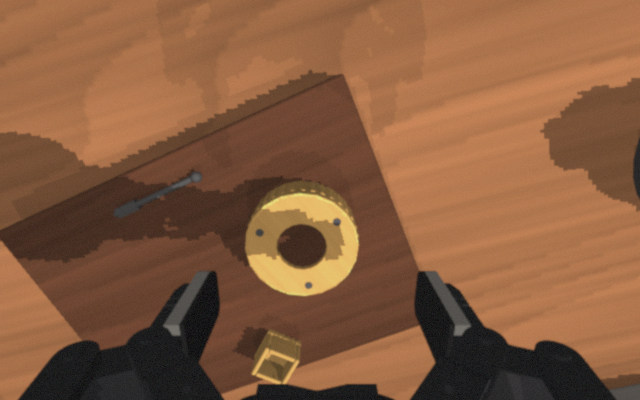

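>>> drive_tool(
  commands=[
    {"linear":[0.002,-0.0075,0.008],"dr":[0.15,0.2,0.6],"jaw":0},
    {"linear":[0,0,0],"dr":[0,0,0],"jaw":0},
  ],
)

```text
clock: 10.4
tcp_pos: [0.5282, -0.0969, 0.0647]
orientation: [0.437, 3.108, 0.001]
contact_force: [-0.5, -0.9, -0.3]
grip_width: 0.0857
```

Run:
```python
from h import *
tool_delta([.5265,-.097,.018],yaw=164)
d=dict(np.load('pics/w9.npz')); print(ray(d,302.5,244.5,.044))
im,c=snap('wrist','w10')
cv2.imwrite('pics/w10z.png',cv2.resize(im[160:330,200:430,::-1],None,fx=3.4,fy=3.4,interpolation=cv2.INTER_CUBIC))
```

```text
yaw 164.01 shift [ 0.0017 -0.0006  0.0467] turn [0.05 0.2  0.01] q7 1.61 F [-0.5 -0.9 -0.3]
[ 0.52594077 -0.09595407  0.044     ]
```

View pics/w10z.png

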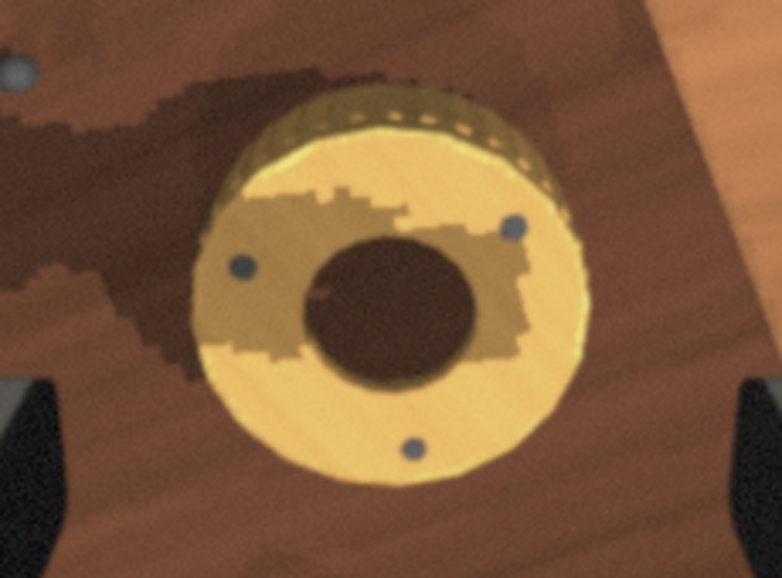

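>>> drive_tool(
  commands=[
    {"linear":[0.002,-0.0006,0.015],"dr":[0,0.2,0],"jaw":0},
    {"linear":[0,0,0.015],"dr":[0,0,0],"jaw":0},
    {"linear":[0,0,0.01],"dr":[0,0,0],"jaw":0},
    {"linear":[0,0,0],"dr":[0,0,0],"jaw":0},
  ],
)

```text
clock: 10.95
tcp_pos: [0.5267, -0.0965, 0.0222]
orientation: [0.436, 3.11, 0.002]
contact_force: [0.3, -0.4, 0.3]
grip_width: 0.0855
```

Run:
```python
from h import *
tool_delta([.5263,-.097,.018],yaw=164)
```

```text
yaw 164.03 shift [ 0.0002 -0.0006  0.0042] turn [0.09 0.04 0.03] q7 1.64 F [ 0.3 -0.4  0.3]
```

>>> drive_tool(
  commands=[
    {"linear":[0.0002,-0.0006,0.003],"dr":[0,0,0],"jaw":0},
    {"linear":[0,0,0],"dr":[0,0,0],"jaw":0.4},
    {"linear":[0,0,0],"dr":[0,0,0],"jaw":0.5},
    {"linear":[0,0,0],"dr":[0,0,0],"jaw":0.5},
  ],
  force=60,
)

```text
clock: 11.45
tcp_pos: [0.5269, -0.0973, 0.0202]
orientation: [0.437, 3.109, 0.003]
contact_force: [-0.1, -0.4, -0.9]
grip_width: 0.0609
```

>>> drive_tool(
  commands=[
    {"linear":[0,0,-0.03],"dr":[0,0,0],"jaw":0.5},
    {"linear":[0,0,-0.055],"dr":[0,0,0],"jaw":0.5},
    {"linear":[0.007,0.035,-0.045],"dr":[0,0,0],"jaw":0.5},
    {"linear":[0.0095,0.05,-0.01],"dr":[0,0,0],"jaw":0.5},
    {"linear":[0.0095,0.05,0],"dr":[0,0,0],"jaw":0.5},
    {"linear":[0.0095,0.05,0],"dr":[0,0,0],"jaw":0.5},
    {"linear":[0,0.015,0],"dr":[0,0,0],"jaw":0.5},
    {"linear":[0,0,0],"dr":[0,0,0],"jaw":0.5},
  ],
)

```text
clock: 12.45
tcp_pos: [0.5491, 0.1097, 0.1665]
orientation: [0.441, 3.105, 0.007]
contact_force: [-0.4, -0.5, -1.2]
grip_width: 0.0607
```

Run:
```python
from h import *
tool_delta([.5503,.1675,.145],yaw=148)
ob()
im,c=snap('wrist','w11')
```

```text
yaw 163.83 shift [0.0151 0.0558 0.0218] turn [ 0.32  0.23 15.83] q7 1.14 F [-0.4 -0.5 -1.2]
{'clock': 12.45, 'joints': [-0.5987, 0.3723, 0.3656, 1.9224, -0.1734, 0.8703, 1.1439], 'tcp_pos': [0.5491, 0.1097, 0.1665], 'orientation': [0.4412, 3.1051, 0.0067], 'contact_force': [-0.3626, -0.5271, -1.1966], 'moment': [0.0123, 0.0289, -0.0072], 'grip_width': 0.0607}
```

View pics/w11.png

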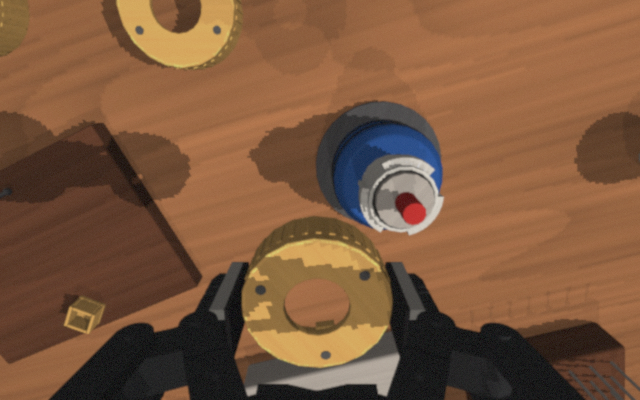

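Run:
```python
from h import *
d=dict(np.load('pics/w11.npz')); im=d['im']
z=.1665+.0238; C=ray(d,316.5,302.5,z)
o=monitor.get_obs();T=Ro.from_rotvec(o['orientation']).as_matrix()
print(C,'tool offs',T.T@(C-o['tcp_pos']))
P=[ray(d,a,b,z) for a,b in((260,290),(365,276),(326,355))]; C2=np.mean(P,0); print(T.T@(C2-o['tcp_pos']))
for c in(C,C2): print([(np.degrees(np.arctan2(*(p-c)[1::-1])).round(1),np.linalg.norm(p-c).round(4)) for p in P])
cv2.imwrite('pics/w11z.png',cv2.resize(im[140:250,340:460,::-1],None,fx=5.4,fy=5.4,interpolation=cv2.INTER_CUBIC))
```

```text
[0.5474691 0.1108038 0.1903   ] tool offs [ 0.00182074  0.00156483 -0.02380693]
[-0.00098261  0.00178273 -0.02379365]
[(np.float64(-120.9), np.float64(0.0231)), (np.float64(106.6), np.float64(0.0225)), (np.float64(-7.4), np.float64(0.0268))]
[(np.float64(-127.2), np.float64(0.0242)), (np.float64(112.5), np.float64(0.024)), (np.float64(-6.8), np.float64(0.024))]
```

View pics/w11z.png

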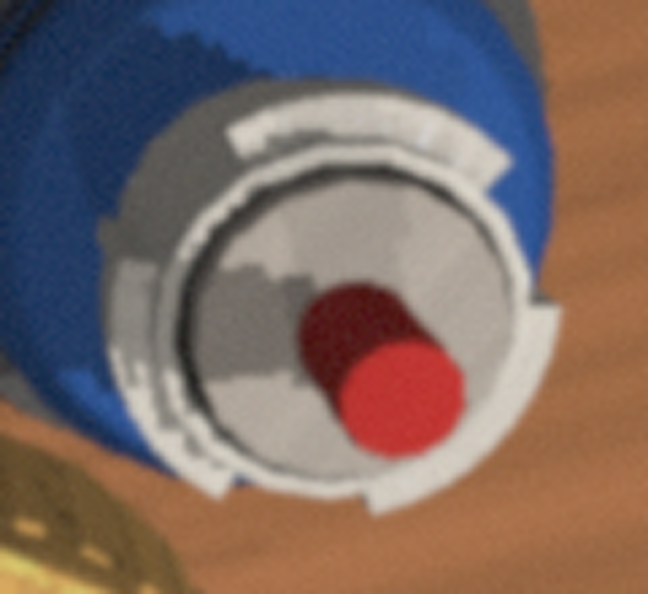

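Run:
```python
from h import *
from scipy.optimize import least_squares
d=dict(np.load('pics/w11.npz'))
p=np.array([ray(d,340+a/5.4,140+b/5.4,.096)[:2] for a,b in((512,163),(560,305),(375,515),(220,500),(118,262),(230,130))])
def f(x): return np.linalg.norm(p-x,axis=1)-.027
s=least_squares(f,[.55,.168]); print(s.x,f(s.x).round(4))
for C in (s.x,np.array([.5503,.1675])):
    a=np.degrees(np.arctan2(*(p-C).T[::-1])); print(a.round(1), [((a[i]+a[i+1])/2).round(1) for i in(0,2,4)], (np.mean([((a[i]+a[i+1])/2)%120 for i in(0,2,4)])).round(1))
d=dict(np.load('pics/w1.npz'))
p=np.array([ray(d,260+a/6,130+b/6,.096)[:2] for a,b in((527,193),(578,320),(430,512),(295,494),(185,280),(278,170))])
s=least_squares(f,[.55,.168]); print(s.x,f(s.x).round(4))
a=np.degrees(np.arctan2(*(p-s.x).T[::-1])); print(a.round(1),(np.mean([((a[i]+a[i+1])/2)%120 for i in(0,2,4)])).round(1))
```

```text
[0.55145856 0.16772503] [ 0.      0.      0.     -0.0001  0.0002 -0.0001]
[ 118.5   77.1   -0.6  -43.1 -120.9 -164.8] [np.float64(97.8), np.float64(-21.8), np.float64(-142.8)] 97.7
[ 1.161e+02  7.490e+01 -1.000e-01 -4.120e+01 -1.190e+02 -1.646e+02] [np.float64(95.5), np.float64(-20.6), np.float64(-141.8)] 97.7
[0.55151309 0.16809477] [ 0.0005 -0.      0.0004 -0.0003  0.0008 -0.0005]
[ 119.3   78.    -0.8  -42.6 -121.  -163.8] 98.2
```

>>> drive_tool(
  commands=[
    {"linear":[0.015,0.055,0.005],"dr":[0.3,0.2,7.5],"jaw":0.5},
    {"linear":[0,0,0.01],"dr":[0,0,7.5],"jaw":0.5},
    {"linear":[0,0,0],"dr":[0,0,0],"jaw":0.5},
  ],
)

```text
clock: 12.88
tcp_pos: [0.5509, 0.1592, 0.1516]
orientation: [0.871, 3.017, -0.005]
contact_force: [0.8, -0.4, -1.2]
grip_width: 0.0612
```

Run:
```python
from h import *
tool_delta([.5504,.1668,.100],yaw=149)
```

```text
yaw 147.78 shift [0.0046 0.0063 0.0515] turn [-0.15  0.13 -1.22] q7 0.82 F [ 0.8 -0.4 -1.2]
```

>>> drive_tool(
  commands=[
    {"linear":[0.0046,0.0063,0.005],"dr":[-0.15,0.1,-1.2],"jaw":0.5},
    {"linear":[0,0,0.01],"dr":[0,0,0],"jaw":0.5},
    {"linear":[0,0,0],"dr":[0,0,0],"jaw":0.5},
  ],
)

```text
clock: 13.25
tcp_pos: [0.5507, 0.1643, 0.1362]
orientation: [0.837, 3.027, 0.0]
contact_force: [-0.7, -1.3, -0.8]
grip_width: 0.0609
```

Run:
```python
from h import *
tool_delta([.5504,.1668,.100],yaw=149)
im,c=snap('wrist','w12'); snap('scene','s12')
cv2.imwrite('pics/w12z.png',im[150:,150:500,::-1])
q=np.load('pics/s12.npz')['im'];cv2.imwrite('pics/s12z.png',cv2.resize(q[160:290,290:420,::-1],None,fx=4.5,fy=4.5,interpolation=cv2.INTER_CUBIC))
```

```text
yaw 149.09 shift [0.0015 0.0019 0.0361] turn [0.02 0.04 0.09] q7 0.84 F [-0.7 -1.3 -0.8]
```

View pics/w12z.png

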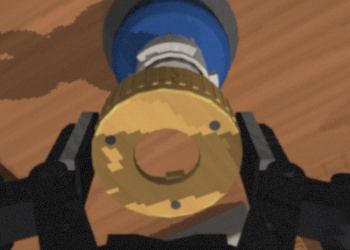

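View pics/s12z.png

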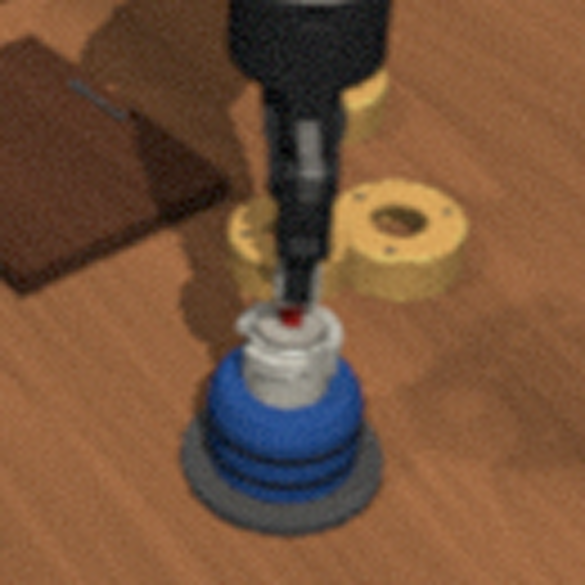

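>>> drive_tool(
  commands=[
    {"linear":[0.0018,0.002,0.01],"dr":[0,0,0],"jaw":0.5},
    {"linear":[0.0003,0,0.01],"dr":[0,0,0],"jaw":0.5},
    {"linear":[0,0,0.006],"dr":[0,0,0],"jaw":0.5},
    {"linear":[0,0,0],"dr":[0,0,0],"jaw":0.5},
  ],
)

```text
clock: 13.85
tcp_pos: [0.5505, 0.1677, 0.109]
orientation: [0.836, 3.026, 0.001]
contact_force: [0.5, 0.5, -1.1]
grip_width: 0.061
```

Run:
```python
from h import *
tool_delta([.5504,.1668,.100],yaw=149)
im,c=snap('wrist','w13')
cv2.imwrite('pics/w13z.png',cv2.resize(im[150:390,200:430,::-1],None,fx=2.5,fy=2.5))
```

```text
yaw 149.1 shift [-0.0004 -0.0008  0.009 ] turn [0.08 0.09 0.1 ] q7 0.85 F [ 0.5  0.5 -1.1]
```

View pics/w13z.png

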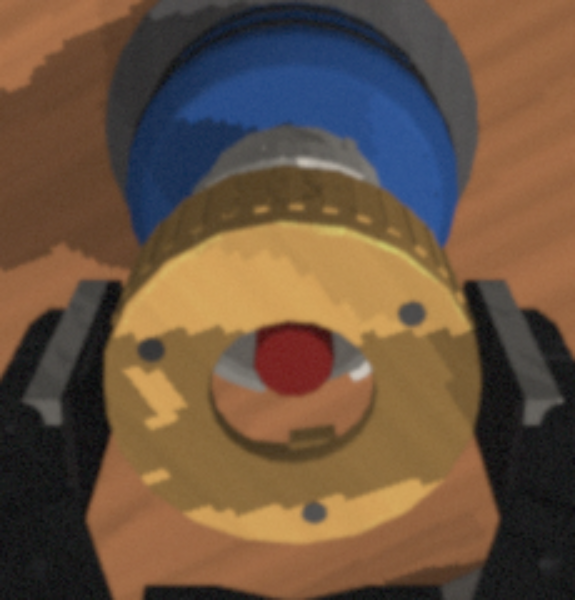

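>>> drive_tool(
  commands=[
    {"linear":[-0.0002,-0.0005,0.004],"dr":[0,0,0.1],"jaw":0.5},
    {"linear":[0,0,0.003],"dr":[0,0,0],"jaw":0.5},
    {"linear":[0,0,0],"dr":[0,0,0],"jaw":0.5},
  ],
)

```text
clock: 14.28
tcp_pos: [0.551, 0.1672, 0.1023]
orientation: [0.839, 3.024, 0.003]
contact_force: [-0.1, 1.0, -0.2]
grip_width: 0.0607
```

Run:
```python
from h import *
tool_delta([.5504,.1668,.095],yaw=149)
im,c=snap('wrist','w14')
cv2.imwrite('pics/w14z.png',cv2.resize(im[150:390,200:430,::-1],None,fx=2.5,fy=2.5))
```

```text
yaw 148.98 shift [ 0.0003 -0.0007  0.0073] turn [ 0.14  0.14 -0.02] q7 0.86 F [-0.1  1.  -0.2]
```

View pics/w14z.png

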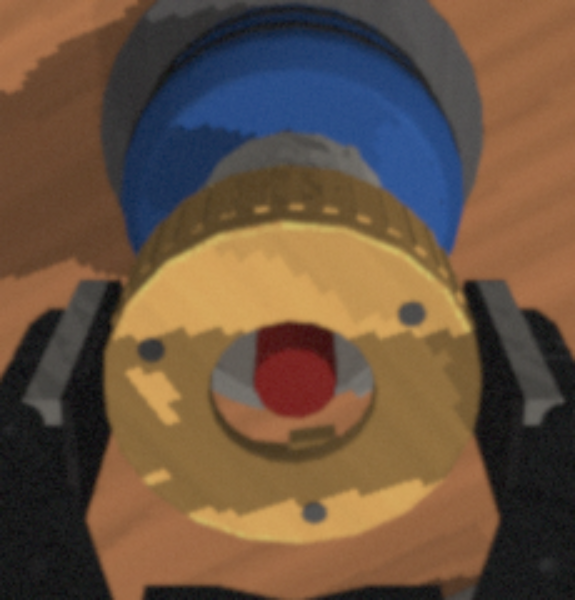

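>>> drive_tool(
  commands=[
    {"linear":[0.0007,-0.0005,0.003],"dr":[0.1,0.1,0],"jaw":0.5},
    {"linear":[0,0,0.002],"dr":[0,0,0],"jaw":0.5},
    {"linear":[0,0,0],"dr":[0,0,0],"jaw":0.5},
  ],
)

```text
clock: 14.7
tcp_pos: [0.5503, 0.1672, 0.0973]
orientation: [0.84, 3.026, 0.001]
contact_force: [0.4, 0.5, -1.7]
grip_width: 0.0606
```

>>> drive_tool(
  commands=[
    {"linear":[0,0,0.002],"dr":[0,0,0],"jaw":0.5},
    {"linear":[0,0,0.001],"dr":[0,0,0],"jaw":0.5},
    {"linear":[0,0,0],"dr":[0,0,0],"jaw":0.5},
  ],
)

```text
clock: 15.08
tcp_pos: [0.5503, 0.1672, 0.0941]
orientation: [0.84, 3.026, 0.001]
contact_force: [0.3, -0.2, -1.0]
grip_width: 0.0606
```

>>> drive_tool(
  commands=[
    {"linear":[0,0,0.002],"dr":[0,0,0],"jaw":0.5},
    {"linear":[0,0,0.002],"dr":[0,0,0],"jaw":0.5},
    {"linear":[0,0,0],"dr":[0,0,0],"jaw":0.5},
  ],
)

```text
clock: 15.45
tcp_pos: [0.5504, 0.1673, 0.0898]
orientation: [0.84, 3.026, 0.001]
contact_force: [-0.3, -1.0, -1.4]
grip_width: 0.0607
```

Lugs are now about 5 mm below the rib tops with no force, so the ring has dropped into the gaps. I'll continue down to the disk.

>>> drive_tool(
  commands=[
    {"linear":[0,0,0.002],"dr":[0,0,0],"jaw":0.5},
    {"linear":[0,0,0.002],"dr":[0,0,0],"jaw":0.5},
    {"linear":[0,0,0],"dr":[0,0,0],"jaw":0.5},
  ],
)

```text
clock: 15.82
tcp_pos: [0.5504, 0.1673, 0.0855]
orientation: [0.84, 3.026, 0.001]
contact_force: [-0.4, 0.3, -1.7]
grip_width: 0.0606
```

>>> drive_tool(
  commands=[
    {"linear":[0,0,0.002],"dr":[0,0,0],"jaw":0.5},
    {"linear":[0,0,0],"dr":[0,0,0],"jaw":0.5},
  ],
)

```text
clock: 16.08
tcp_pos: [0.5504, 0.1673, 0.0834]
orientation: [0.84, 3.026, 0.001]
contact_force: [-0.6, 1.2, -1.6]
grip_width: 0.0608
```

>>> drive_tool(
  commands=[
    {"linear":[0,0,0.001],"dr":[0,0,0],"jaw":0.5},
    {"linear":[0,0,0],"dr":[0,0,0],"jaw":0.5},
  ],
)

```text
clock: 16.32
tcp_pos: [0.5506, 0.1673, 0.0825]
orientation: [0.84, 3.026, 0.002]
contact_force: [-0.3, -0.3, -0.0]
grip_width: 0.0609
```

>>> drive_tool(
  commands=[
    {"linear":[0,0,0.0003],"dr":[0,0,6],"jaw":0.5},
    {"linear":[0,0,0.0003],"dr":[0,0,6],"jaw":0.5},
    {"linear":[0,0,0],"dr":[0,0,0],"jaw":0.5},
  ],
)

```text
clock: 16.7
tcp_pos: [0.551, 0.1674, 0.0825]
orientation: [1.159, 2.918, 0.003]
contact_force: [-0.8, -0.4, 0.6]
grip_width: 0.0606
```

Run:
```python
from h import *
tool_delta([.5504,.1672,.0807],yaw=149);ob()
```

```text
yaw 136.69 shift [ 0.0003 -0.0006  0.0018] turn [  0.15   0.07 -12.31] q7 0.69 F [-0.8 -0.4  0.6]
{'clock': 16.7, 'joints': [-0.7211, 0.5301, 0.4169, 1.942, -0.3129, 0.7294, 0.6949], 'tcp_pos': [0.551, 0.1674, 0.0825], 'orientation': [1.1585, 2.9182, 0.0034], 'contact_force': [-0.83, -0.3899, 0.6011], 'moment': [-0.0591, 0.086, -0.0101], 'grip_width': 0.0606}
```

>>> drive_tool(
  commands=[
    {"linear":[0,-0.0003,0.0008],"dr":[0.1,0,6],"jaw":0.5},
    {"linear":[0,-0.0003,0.0005],"dr":[0,0,6],"jaw":0.5},
    {"linear":[0,0,0],"dr":[0,0,0],"jaw":0.5},
  ],
)

```text
clock: 17.08
tcp_pos: [0.5513, 0.1673, 0.082]
orientation: [1.455, 2.782, 0.003]
contact_force: [-0.7, -0.4, 1.8]
grip_width: 0.0613
```

Run:
```python
from h import *
tool_delta([.5504,.1672,.0807],yaw=81);ob()
```

```text
yaw 124.8 shift [ 0.0004 -0.0008  0.0013] turn [ 1.60e-01 -2.00e-02  4.38e+01] q7 0.53 F [-0.7 -0.4  1.8]
{'clock': 17.075, 'joints': [-0.761, 0.5414, 0.4716, 1.9443, -0.3567, 0.7348, 0.5275], 'tcp_pos': [0.5513, 0.1673, 0.082], 'orientation': [1.4545, 2.7824, 0.0032], 'contact_force': [-0.6723, -0.4354, 1.8428], 'moment': [-0.1637, 0.224, -0.0323], 'grip_width': 0.0613}
```

>>> drive_tool(
  commands=[
    {"linear":[0,-0.0003,0.0007],"dr":[0.1,0,6],"jaw":0.5},
    {"linear":[0,-0.0003,0.0007],"dr":[0,0,6],"jaw":0.5},
    {"linear":[0,0,0.0003],"dr":[0,0,0],"jaw":0.5},
  ],
)

```text
clock: 17.45
tcp_pos: [0.5517, 0.1672, 0.0813]
orientation: [1.73, 2.62, 0.004]
contact_force: [-1.2, 0.3, 3.8]
grip_width: 0.0607
```

Run:
```python
from h import *
tool_delta([.5504,.1672,.0807],yaw=81);ob()
```

```text
yaw 113.13 shift [ 0.0005 -0.0012  0.0006] turn [ 0.17 -0.04 32.13] q7 0.36 F [-1.2  0.3  3.8]
{'clock': 17.45, 'joints': [-0.7986, 0.5545, 0.5246, 1.9464, -0.4014, 0.7411, 0.365], 'tcp_pos': [0.5517, 0.1672, 0.0813], 'orientation': [1.73, 2.6202, 0.0038], 'contact_force': [-1.1553, 0.3012, 3.802], 'moment': [-0.094, 0.2921, -0.0393], 'grip_width': 0.0607}
```

>>> drive_tool(
  commands=[
    {"linear":[0,-0.0005,0.0007],"dr":[0.1,0,6],"jaw":0.5},
    {"linear":[0,-0.0004,0.0007],"dr":[0,0,6],"jaw":0.5},
    {"linear":[0,0,0.0003],"dr":[0,0,0],"jaw":0.5},
  ],
)

```text
clock: 17.82
tcp_pos: [0.5519, 0.1672, 0.0807]
orientation: [1.985, 2.433, 0.005]
contact_force: [-1.7, -0.3, 4.2]
grip_width: 0.0609
```

Run:
```python
from h import *
tool_delta([.5504,.1672,.0807],yaw=81);ob()
im,c=snap('wrist','w15')
cv2.imwrite('pics/w15z.png',cv2.resize(im[150:390,200:430,::-1],None,fx=2.5,fy=2.5))
```

```text
yaw 101.59 shift [ 0.0003 -0.0015 -0.    ] turn [ 0.18 -0.1  20.59] q7 0.21 F [-1.7 -0.3  4.2]
{'clock': 17.825, 'joints': [-0.835, 0.5686, 0.5769, 1.9488, -0.447, 0.7488, 0.2054], 'tcp_pos': [0.5519, 0.1672, 0.0807], 'orientation': [1.985, 2.4334, 0.0051], 'contact_force': [-1.7089, -0.3415, 4.2401], 'moment': [-0.1248, 0.4181, -0.0117], 'grip_width': 0.0609}
```

View pics/w15z.png

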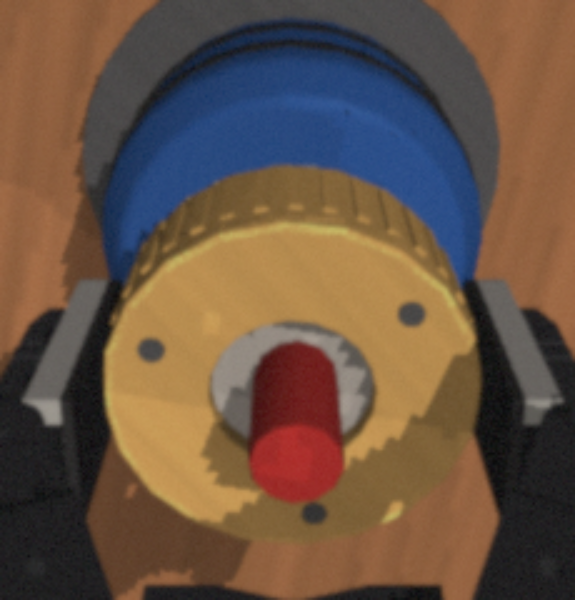

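>>> drive_tool(
  commands=[
    {"linear":[0,-0.0006,0.0007],"dr":[0.1,0,6],"jaw":0.5},
    {"linear":[0,-0.0004,0.0007],"dr":[0,0,5],"jaw":0.5},
    {"linear":[0,0,0.0003],"dr":[0,0,0],"jaw":0.5},
  ],
)

```text
clock: 18.25
tcp_pos: [0.5522, 0.1672, 0.0801]
orientation: [2.202, 2.24, 0.007]
contact_force: [-1.9, 0.0, 6.5]
grip_width: 0.0607
```

Run:
```python
from h import *
tool_delta([.5504,.1672,.0807],yaw=81);ob()
```

```text
yaw 90.98 shift [ 0.     -0.0018 -0.0006] turn [ 0.19 -0.19  9.98] q7 0.06 F [-1.9  0.   6.5]
{'clock': 18.25, 'joints': [-0.867, 0.5827, 0.6241, 1.9512, -0.4902, 0.7569, 0.0599], 'tcp_pos': [0.5522, 0.1672, 0.0801], 'orientation': [2.2022, 2.2401, 0.0073], 'contact_force': [-1.9393, 0.0418, 6.5226], 'moment': [-0.0761, 0.4339, -0.0691], 'grip_width': 0.0607}
```

>>> drive_tool(
  commands=[
    {"linear":[0,-0.0006,0.0006],"dr":[0,0,5],"jaw":0.5},
    {"linear":[0,0,0.0003],"dr":[0,0,0],"jaw":0.5},
  ],
)

```text
clock: 18.5
tcp_pos: [0.5523, 0.1672, 0.0801]
orientation: [2.292, 2.148, 0.01]
contact_force: [-1.8, -0.1, 6.4]
grip_width: 0.0605
```

>>> drive_tool(
  commands=[
    {"linear":[0,-0.0004,0.0006],"dr":[0.1,0,5],"jaw":0.5},
    {"linear":[0,0,0.0003],"dr":[0,0,0],"jaw":0.5},
  ],
)

```text
clock: 18.75
tcp_pos: [0.5526, 0.1672, 0.08]
orientation: [-2.377, -2.052, -0.01]
contact_force: [-2.3, 0.3, 6.6]
grip_width: 0.0609
```

Run:
```python
from h import *
tool_delta([.5504,.1672,.0807],yaw=81);ob()
im,c=snap('wrist','w16'); d=dict(np.load('pics/w16.npz'))
cv2.imwrite('pics/w16z.png',cv2.resize(im[150:390,200:430,::-1],None,fx=2.5,fy=2.5))
```

```text
yaw 81.6 shift [-0.0004 -0.0022 -0.0007] turn [ 0.17 -0.33  0.6 ] q7 -0.07 F [-2.3  0.3  6.6]
{'clock': 18.75, 'joints': [-0.894, 0.596, 0.6655, 1.9527, -0.5292, 0.7662, -0.0678], 'tcp_pos': [0.5526, 0.1672, 0.08], 'orientation': [-2.3772, -2.0518, -0.0099], 'contact_force': [-2.3488, 0.2989, 6.5914], 'moment': [-0.0127, 0.5417, -0.0561], 'grip_width': 0.0609}
```

View pics/w16z.png

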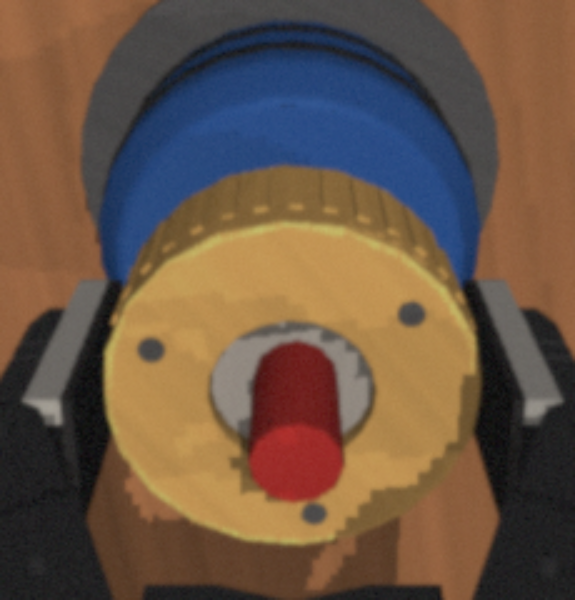

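Run:
```python
from h import *
d=dict(np.load('pics/w16.npz'))
P=[ray(d,200+a/2.5,150+b/2.5,.1038) for a,b in((151,350),(412,314),(314,513))]; C=np.mean(P,0); print(C)
print([(np.degrees(np.arctan2(*(p-C)[1::-1])).round(1),np.linalg.norm(p-C).round(4)) for p in P])
```

```text
[0.55183382 0.16611318 0.1038    ]
[(np.float64(150.7), np.float64(0.024)), (np.float64(30.4), np.float64(0.024)), (np.float64(-89.4), np.float64(0.0239))]
```

>>> drive_tool(
  commands=[
    {"linear":[0,-0.0004,0],"dr":[0,0,0],"jaw":0.25},
    {"linear":[0,0,0],"dr":[0,0,0],"jaw":0.1},
    {"linear":[0,0,0],"dr":[0,0,0],"jaw":0},
    {"linear":[0,0,0],"dr":[0,0,0],"jaw":0},
  ],
)

```text
clock: 19.3
tcp_pos: [0.5516, 0.167, 0.0791]
orientation: [-2.369, -2.06, -0.008]
contact_force: [-0.4, 0.9, 0.0]
grip_width: 0.0853
```

>>> drive_tool(
  commands=[
    {"linear":[0,0,-0.02],"dr":[0,0,0],"jaw":0},
    {"linear":[0,0,-0.05],"dr":[0,0,0],"jaw":0},
    {"linear":[0,0,-0.05],"dr":[0,0,0],"jaw":0},
    {"linear":[0,0,0],"dr":[0,0,0],"jaw":0},
  ],
)

```text
clock: 19.8
tcp_pos: [0.5519, 0.1657, 0.2061]
orientation: [-2.37, -2.06, -0.009]
contact_force: [0.1, -0.5, -0.9]
grip_width: 0.0855
```

Run:
```python
from h import *
ob()
im,c=snap('wrist','w17'); snap('scene','s17'); snap('top','t17')
cv2.imwrite('pics/w17z.png',cv2.resize(im[100:300,200:430,::-1],None,fx=3,fy=2.9))
q=np.load('pics/s17.npz')['im'];cv2.imwrite('pics/s17z.png',cv2.resize(q[180:290,290:420,::-1],None,fx=5,fy=5,interpolation=cv2.INTER_CUBIC))
```

```text
{'clock': 19.8, 'joints': [-1.0085, 0.4305, 0.805, 1.8662, -0.371, 0.995, -0.1839], 'tcp_pos': [0.5519, 0.1657, 0.2061], 'orientation': [-2.3704, -2.0602, -0.0089], 'contact_force': [0.0899, -0.4631, -0.935], 'moment': [0.0147, 0.013, 0.0129], 'grip_width': 0.0855}
```

View pics/w17z.png

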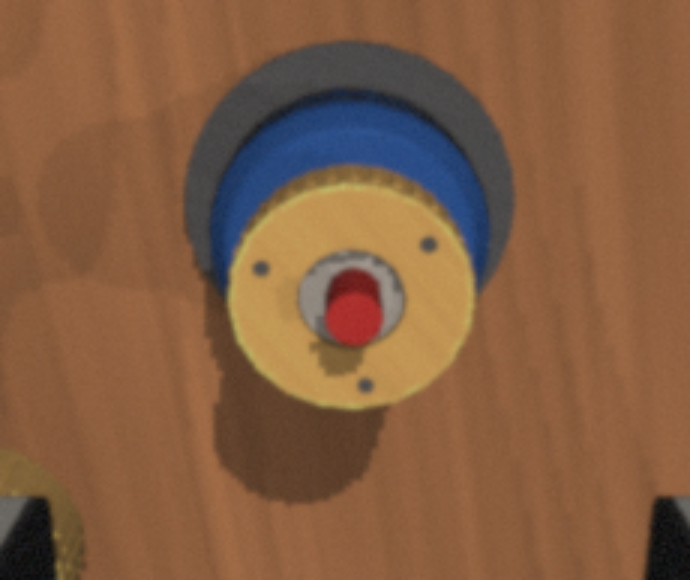

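View pics/s17z.png

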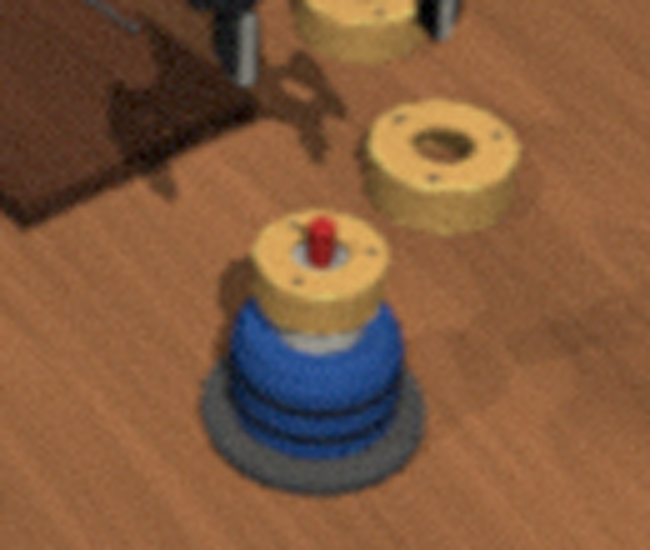

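View pics/t17.png

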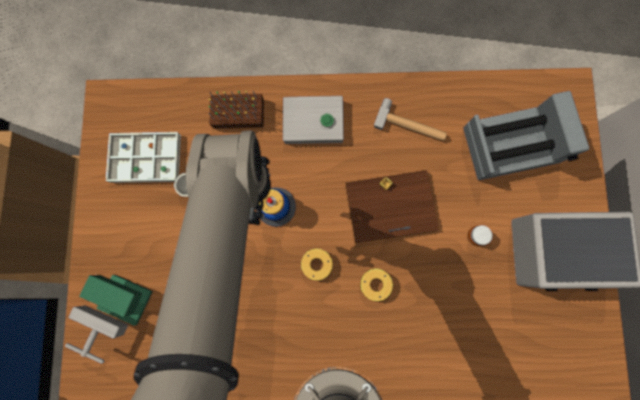

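Run:
```python
from h import *
d=dict(np.load('pics/w17.npz'))
P=[ray(d,200+a/3,100+b/2.9,.1045) for a,b in((261,268),(428,244),(365,385))]; C=np.mean(P,0); print(C)
print([(np.degrees(np.arctan2(*(p-C)[1::-1])).round(1),np.linalg.norm(p-C).round(4)) for p in P])
```

```text
[0.55187006 0.1661113  0.1045    ]
[(np.float64(150.7), np.float64(0.0239)), (np.float64(30.8), np.float64(0.024)), (np.float64(-89.5), np.float64(0.024))]
```

```bash
python3 -c "
from h import *
ob(); print(job.hand_in())"
```

```text
{'clock': 19.95, 'joints': [-1.0069, 0.4354, 0.8008, 1.8715, -0.3726, 0.9933, -0.1829], 'tcp_pos': [0.5488, 0.1657, 0.2014], 'orientation': [-2.3678, -2.0594, 0.003], 'contact_force': [-0.5372, -0.3298, 0.3583], 'moment': [0.0292, 0.0032, -0.0097], 'grip_width': 0.0856}
the job is handed in; nothing more can be done
None
```

The barrel is closed, and I handed the job in at about 20 s of the 72 s allowed. The robot is clear, with the tool tip about 0.2 m above the bench.

- **Lid disk:** I set it into the mouth by the knob, felt about 1.4 N at the seal and let go. The picture afterwards showed it seated level and central.
- **Brass ring:** I used the smallest one, from the board. The rib gaps were visible in the wrist camera, so I pre-turned the ring 15° to match. I did not search by turning it on the ribs. It passed through the gaps with no felt resistance and met the disk at the expected height.
- **Tightening:** I turned it about 67° clockwise, inside the 60 to 75° tight range. It came down about 3 mm and stopped sinking over the last 10°. The vertical force never went above about 7 N in the readings.

**Checks after release:** the ring was at the same angle (67.2° past the gap) and appeared level. In the pictures the other things on the bench look where they were.

- **Not measured:** how far the seal is pressed down. The 3 mm is inferred from the gripper's height, and I did not re-measure the ring's height once it was released.
- **Camera disagreement:** the views differed by about 1 to 2 mm sideways. The ring was turned slightly off-centre as a result, with about 2 N of side force.

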